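Set up a beading place at the craft table

TASK

Get the beading place ready for the next guest: first put away in the open tool box every pair of pliers left lying on or beside the work mat and the pair lying across the stack of trays. Then take only the top tray off the stack and stand it in the middle of the mat, lying along the mat's longer side. Last, swing the magnifier round and level its head, so that the lens is centred over that tray; the other two trays stay stacked where they are, and leave the bowl, bottle and palette alone.

Things in the scene. Friction and masses are not known exactly. Their poses are not given: they have to be found in the camera images.
- tool_box: open white tool box, does not shift. Outside 205 (x) x 135 (y) x 60 mm high, walls and floor 6 mm. Origin: centre of the underside; x along the long side, z up
- mat: grey beading mat fixed to the table, 170 (x) x 220 (y) x 3 mm. Origin: centre of the underside; y along its longer side, z up
- mat_top (a point): centre of the mat's upper face, 3 mm above the table; axes as the mat
- tray_top: top one of three like white trays, 180 long (x) x 66 wide (y) x 39.5 mm high, 160 g. The upper 20 mm is an upright rim collar (wall 6 mm); the body below narrows to 166 x 52 and nests in the next tray, collar resting on collar: each tray is 20 mm above the next and lifts straight off; gripping below the collar takes the next tray too. Origin: underside centre; x along it, z up
- tray_mid: middle tray of the stack, same size and origin; stays in the stack
- tray_low: lowest tray of the stack, same size and origin, standing on the table; stays
- pliers_a: closed jewellery pliers, slim tapering jaws, two black grips, about 158 mm long, 46 wide over the grips, 13 thick, 110 g, lying flat. Origin: middle of the steel joint block (30 x 26 x 13), the place to grip, near the centre of mass; x to the jaw tips (the grips end 98 mm behind the origin), z out of the flat side. Starts on the work mat; may be absent.
- pliers_b: closed jewellery pliers, flat straight jaws, two black grips, about 146 mm long, 46 wide over the grips, 13 thick, 110 g, lying flat. Origin: middle of the steel joint block (30 x 26 x 13), the place to grip, near the centre of mass; x to the jaw tips (the grips end 98 mm behind the origin), z out of the flat side. Starts on the work mat; may be absent.
- pliers_c: closed jewellery pliers, short broad cutting jaws, two black grips, about 141 mm long, 46 wide over the grips, 13 thick, 110 g, lying flat. Origin: middle of the steel joint block (30 x 26 x 13), the place to grip, near the centre of mass; x to the jaw tips (the grips end 98 mm behind the origin), z out of the flat side. Starts on the work mat; may be absent.
- pliers_d: closed jewellery pliers, flat straight jaws, two black grips, about 146 mm long, 46 wide over the grips, 13 thick, 110 g, lying flat. Origin: middle of the steel joint block (30 x 26 x 13), the place to grip, near the centre of mass; x to the jaw tips (the grips end 98 mm behind the origin), z out of the flat side. Starts on the bare table beside the mat; may be absent.
- pliers_top: closed jewellery pliers, slim tapering jaws, two black grips, about 158 mm long, 46 wide over the grips, 13 thick, 110 g, lying flat. Origin: middle of the steel joint block (30 x 26 x 13), the place to grip, near the centre of mass; x to the jaw tips (the grips end 98 mm behind the origin), z out of the flat side. Starts lying across the open top tray of the stack, resting on the two long rims.
- magnifier: bench magnifier on a weighted white base (110 mm across, 22 mm high) that does not shift. Origin: centre of the base's underside; the steel post (18 mm thick, 247 mm high) stands on its z axis, and the arm swivels about that axis
- lens_swivel (a joint): angle (rad, -0.6 to 2.3) of the magnifier's arm about the post, growing anticlockwise seen from above; at 0 the arm points along the base's -x. The level arm is 220 mm above the table. Stiff: stays where it is left; about 1.5 N at the handle moves it
- lens_tilt (a joint): angle (rad, -0.6 to 1.1) of the lens head about the horizontal tilt hinge at the end of the arm: 0 is level, positive droops the far end downward. Stiff: stays where it is left; about 4 N at the handle moves it
- tilt_hinge (a point): middle of the tilt hinge, on the arm, 145 mm from the post's axis and 220 mm above the table; the hinge's axis is horizontal and square to the arm
- lens (a point): centre of the round lens (ring 110 mm across, 15 mm thick), 65 mm out from the tilt hinge, 210 mm from the post's axis when level; z is square to the lens, up when level
- lens_handle (a point): middle of the black handle roller at the far end of the lens head, 150 mm out from the tilt hinge (295 mm from the post's axis when level). The roller is 26 mm long and 20 mm thick, its axis parallel to the tilt hinge; pinched from above on its two flat ends it may turn between the fingers while the head tilts
- bowl: white stoneware bowl, 104 mm across, 42 mm high, beyond the mat. Origin: centre of the underside. Bystander
- gel_bottle: square black bottle with a brass-coloured cap, 36 x 36 x 103 mm high. Origin: centre of the underside. Bystander
- palette: white six-petal palette dish, 150 mm across, 12 mm high. Origin: centre of the underside. Bystander
Mind the look-alikes: they are no part of the job. Leave any pink look-alike of the pliers_b alone.

How it is judged:
By the outcome, as a careful person would: the job done as asked, in the order asked, and still so for the second after the job is handed in, with the robot touching nothing.
Of pliers_a, pliers_b, pliers_c, pliers_d only 2 to 4 are there at a start; the rules pass over those that are not, and their reading is None.
At some moment in a run one of pliers_a, pliers_b, pliers_c, pliers_d may be knocked a few centimetres aside while the robot is not near it.
Once in a run the grip may slacken for a moment while it holds something.
It also fails if it takes over 210 s, if anything falls off the work surface, if the arm or the gripper's body presses on something with over 40 N, if the wrist force passes 120 N, or if a joint passes its speed limit or range.

ROBOT

A 7-joint arm with a two-finger parallel gripper is mounted at the origin on the work surface. World frame = base frame: x ahead of the robot, y to its left, z up, the work surface at z = 0. Lengths are in m, angles in rad, forces in N, time in s.
With the tool pointing down it reaches from about 0.4 to 0.85 m from the base axis. Payload 10.4 kg.
Tool frame: the origin (TCP) lies at the very end of the fingers, on their centre line; the grasp point (between the pads) lies 19 mm behind it; z points along the fingers, y is the line along which they close (so a half turn about z gives the same grasp; the last joint's range is limited). The gripper opens to 87 mm and grips with 3 to 60 N. Pads are 19 mm wide; open, the fingers measure 117 mm over their backs; the gripper's body (75 mm by 190 mm) begins 51 mm behind the grasp point.
Start: joints at [-1.199, 0.332, -0.065, 1.46, 0.022, 1.35, -0.088], TCP at [0.24, 0.577, 0.223] pointing down, gripper open.
Joint ranges: [-2.6, 2.6], [-0.5, 2.12], [-1.47, 1.34], [0.16, 2.42], [-1.27, 4.41], [0.06, 2.06], [-2.6, 2.6]. Speed limits (rad/s): [2.22, 2.22, 2.79, 2.79, 3.14, 3.14, 3.14].

INTERFACE

Orientations are given as a unit quaternion [x, y, z, w].
In Python, from bench import * gives the robot as it stands.
- The arm moves only by the tool carry_out, never from a script. Its argument "deltas" is a list of rows, each an object with "hand": the finger opening in mm, from 0 to 87; "dp": the shift along the tool's x, y, z each as a share of 250 mm, from -1 to 1, a list of three; "spin": the turn about the tool's z as a share of pi rad, from -1 to 1. In form: [{"hand": hand, "dp": [dx, dy, dz], "spin": spin}, ...]. A call has 1 to 20 rows; each row is the pose to reach, as a shift and turn from the pose commanded when the call began, along the tool's axes at that moment, turning the shorter way round; what a row does not reach only later rows make up. A row lasts 1/10 s, in which the tool goes at most 50 mm and 8.59 degrees, less where a joint would pass 70% of its speed; a pose out of reach is approached as far as the arm can. A call with a number of a shift or a turn outside -1 to 1 is refused whole. A call with a gripper value outside its range is refused whole. The fingers move at their own pace and stop on an object; "force" is the grip in N (left out, the last holds). Time passes only in rows, so rows that repeat a pose let the fingers close. It gives the time, the measured TCP pose, the force, the opening and the grip force at its end, in the units of the state.
- read_state(): the state, without advancing time (a new reading comes with each control period).
- camera(name): name is "side" or "top"; returns the picture (384x512x3 uint8, red, green, blue); there is no depth.
- get_calibration(name): a dict with "fx", "fy", "cx", "cy" (pixels), "R" (3x3) and "t" (3): a world point X has camera coordinates R X + t. Camera axes: x right, y down, z forward; pixel columns grow to the right and rows downward; lengths in m; the calibration is good to about 2 mm. A picture is of the moment at which its call begins. get_calibration takes no time and is no camera call.
- close_job(): hands the job in; it is judged then, once.
The state is a dict: "time": time; "joint_positions": joint angles; "joint_vel": joint speeds; "joint_torque": joint torques, N m; "ee_pos": TCP position; "eef_rot": TCP orientation; "ft_force": force on the tool from outside, world axes, zero at the start; "torque": the same for the moment, N m; "width": finger opening in m; "grip_force": force on a finger pad.
Only numpy, scipy, OpenCV 4.12 (cv2) and the standard library are available. Lean on these libraries where they do the work, as an engineer would, in place of code of your own. Each camera call takes 0.05 s, during which the arm holds its last target. There are 200 camera calls.

## Working session

There is one attempt and no reset: what is moved stays moved. The work goes in short steps, Python scripts to look and compute and a tool call to move; the robot and the scene stay as the last step left them, time stands still between calls to the robot, and variables do not carry over. Pictures are saved under pics/ and viewed, at most 14 in all, crops included, and the job is handed in when it is done.

Besides the shell and the picture viewer there is one more tool, called in YAML: its name, and indented under it one key for each argument. carry_out: Moves the arm, as the interface text tells. Its arguments: {"type":"object","properties":{"deltas":{"type":"array","items":{"type":"object","properties":{"hand":{"type":"number"},"dp":{"type":"array","items":{"type":"number","minimum":-1,"maximum":1}},"spin":{"type":"number","minimum":-1,"maximum":1}}}},"force":{"type":"number"}},"required":["deltas"]}

```bash
mkdir -p pics; ls; python3 - <<'E'
from bench import *
import cv2,json
for n in("top","side"):
    im=camera(n); cv2.imwrite(f"pics/{n}0.png",im[:,:,::-1])
    cv2.imwrite(f"pics/{n}0b.png",cv2.resize(im[:,:,::-1],(800,600),interpolation=cv2.INTER_CUBIC))
    c=get_calibration(n); print(n,{k:(v.tolist() if hasattr(v,'tolist') else v) for k,v in c.items()})
s=read_state(); print(s)
E
```

```text
pics
top {'fx': 423.62806287296945, 'fy': 423.62806287296945, 'cx': 257.27787089581795, 'cy': 184.63854334243686, 'R': [[-0.011381006836417412, -0.999823353633308, 0.014957747585597888], [-0.9958670432445718, 0.009985460377634916, -0.09027249171458922], [0.09010718541106094, -0.01592331970701217, -0.9958047715424972]], 't': [0.09611194852720278, 0.5656313711602078, 1.2863535249169329]}
side {'fx': 409.3783263460655, 'fy': 409.3783263460655, 'cx': 255.18505191850883, 'cy': 188.18908966009712, 'R': [[0.9419187407395045, -0.3358408033866744, -0.0002015547053360096], [-0.1960427571290239, -0.5493454866158102, -0.8122725981541477], [0.27268355876538763, 0.7651342961307068, -0.5832779660364441]], 't': [-0.479620157094401, 0.29666299888402137, 0.9147155193832228]}
{'time': 0.1, 'joint_positions': array([-1.19862319,  0.33279134, -0.0646782 ,  1.4608554 ,  0.02162452,
        1.34992223, -0.08852498]), 'joint_vel': array([ 4.07441612e-05, -2.58884579e-03,  1.57113297e-03, -3.17913675e-03,
       -3.82553031e-04,  1.51660775e-03,  6.74986526e-04]), 'joint_torque': array([ 1.19539789e-03, -6.24543357e+01,  2.46018445e-02, -3.90722644e+01,
       -6.13440271e-02,  3.65896057e-02,  9.61991191e-05]), 'ee_pos': array([0.24026238, 0.57659194, 0.22184521]), 'eef_rot': array([ 1.96117588e-01,  9.80580176e-01, -6.35064968e-04, -8.10102771e-05]), 'ft_force': array([ 0.41668556, -0.07593742, -0.00309847]), 'torque': array([-0.00846411, -0.05589715,  0.08679121]), 'grip_force': 0.0, 'width': 0.08689390388829228}
```

View pics/top0b.png

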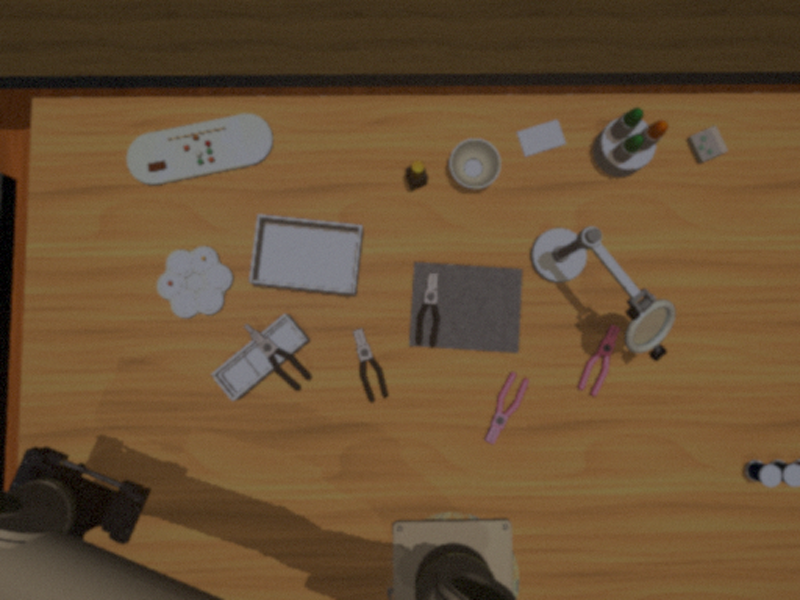

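View pics/side0b.png

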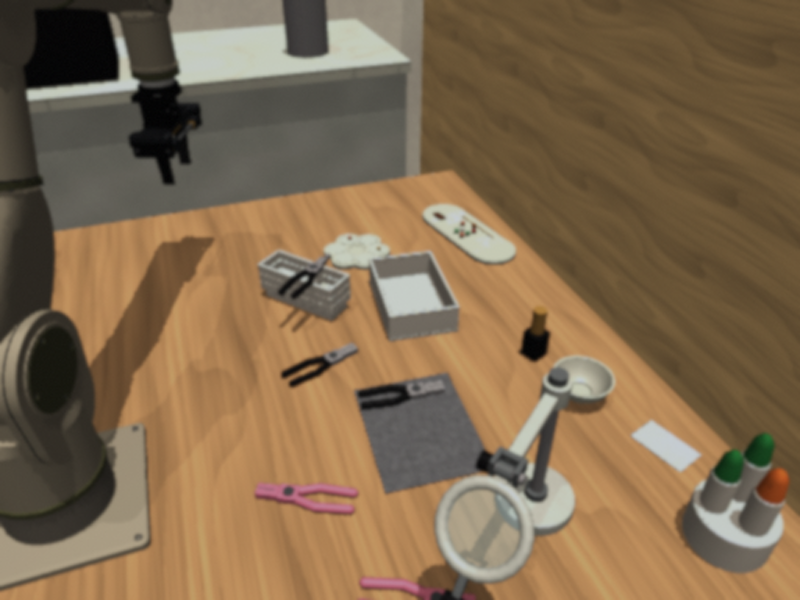

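The top view (800x600) shows:
- Black pliers on the mat at (430,300), black pliers on bare table beside it at (366,360), and black pliers across the tray stack at (270,347).
- Two pink look-alikes at (506,408) and (600,360), which stay put.
- The box at (307,255), the mat at (467,307), the magnifier base at (560,255) and the handle at (657,352).

Next I'll confirm the pliers with one enlarged crop and measure.

```bash
cat > h.py <<'E'
from bench import *
import numpy as np, cv2
from scipy.spatial.transform import Rotation as Ro
def cal(n):
    c=get_calibration(n); return np.array([[c["fx"],0,c["cx"]],[0,c["fy"],c["cy"]],[0,0,1]]),np.array(c["R"]),np.array(c["t"])
def pt(n,px,z):
    K,R,t=cal(n); px=np.atleast_2d(np.asarray(px,float))
    d=(np.linalg.inv(K)@np.c_[px,np.ones(len(px))].T).T@R; o=-R.T@t
    return o+d*((z-o[2])/d[:,2])[:,None]
def px(n,X):
    K,R,t=cal(n); p=(K@(R@np.atleast_2d(X).T+t[:,None])).T; return p[:,:2]/p[:,2:]
def tri(pa,pb):   # rays of top and side, nearest point and gap
    A=[];b=[];oo=[]
    for n,p in(("top",pa),("side",pb)):
        K,R,t=cal(n); d=R.T@np.linalg.inv(K)@np.r_[p,1]; d/=np.linalg.norm(d); o=-R.T@t
        P=np.eye(3)-np.outer(d,d); A.append(P); b.append(P@o); oo.append((o,P))
    X=np.linalg.solve(sum(A),sum(b)); return X,[np.linalg.norm(P@(X-o)) for o,P in oo]
def go(x,y,z,closing=None):
    """dp and spin (shares) from the measured pose to TCP x,y,z, closing line at world angle (deg)"""
    s=read_state(); M=Ro.from_quat(s["eef_rot"]).as_matrix()
    dp=M.T@(np.array([x,y,z])-s["ee_pos"])/0.25
    sp=0
    if closing is not None:
        cur=np.degrees(np.arctan2(M[1,1],M[0,1])); e=(closing-cur+90)%180-90
        sp=-e/180
    print("dp",dp.round(3),"spin",round(sp,4),"alt",round(sp-np.sign(sp),4),"j7",s["joint_positions"][6].round(2),"at",s["ee_pos"].round(4),"t",round(s["time"],1))
def rect(pts):
    (c,wh,a)=cv2.minAreaRect((pts[:,:2]*1000).astype(np.float32)); return np.round(c,1),np.round(wh,1),round(a,1)
E
python3 - <<'E'
from h import *
im=cv2.imread("pics/top0.png")
f=800/512
def crop(x,y,s=48,k=8):
    x,y=x/f,y/f; return cv2.resize(im[int(y-s/2):int(y+s/2)+0,int(x-s/2):int(x+s/2)],(390,290) if 0 else (390,390),interpolation=cv2.INTER_CUBIC)
cs=[crop(430,307),crop(368,365)]
cs2=[crop(268,352,70),crop(640,325,70)]
v=np.vstack([np.hstack(cs)[60:350],np.hstack(cs2)[50:350]])
cv2.imwrite("pics/crop1.png",v)
hsv=cv2.cvtColor(im,cv2.COLOR_BGR2HSV)
cam=-cal("top")[1].T@cal("top")[2]; print("cam",cam.round(3))
# mat
def comp(mask,x,y,r=60):
    m=np.zeros_like(mask); x,y=int(x/f),int(y/f); m[max(0,y-r):y+r,max(0,x-r):x+r]=mask[max(0,y-r):y+r,max(0,x-r):x+r]
    n,l,st,_=cv2.connectedComponentsWithStats(m); d=[(np.hypot(*(np.argwhere(l==i).mean(0)[::-1]-[x,y])) if st[i,4]>30 else 1e9) for i in range(1,n)]
    return np.argwhere(l==1+int(np.argmin(d)))[:,::-1]
low=((hsv[...,1]<100)).astype(np.uint8)
for nm,x,y,z,r in(("mat",467,307,.003,45),("box",307,255,.06,45),("d",368,360,.0065,30),("stack+top",262,352,.0795,45),("base",560,255,.011,22)):
    p=comp(low,x,y,r); print(nm,len(p),rect(pt("top",p,z)))
E
```

```text
cam [0.448 0.111 1.331]
mat 3743 (array([531.2, -37.6]), array([220. , 169.7]), 85.6)
box 3223 (array([632.8, 276.3]), array([210. , 141.9]), 83.5)
d 183 (array([452.7, 170.1]), array([76. , 28.5]), 16.4)
stack+top 1631 (array([439.5, 360.8]), array([128.5, 191.8]), 18.9)
base 1118 (array([ 635.3, -235.1]), array([111.7, 128.5]), 2.1)
```

View pics/crop1.png

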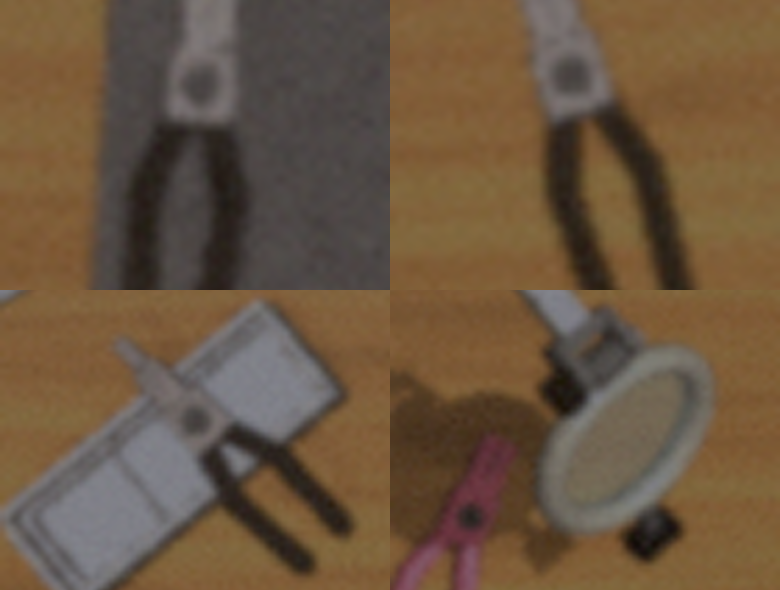

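The crop confirms three black-gripped pairs with their pivot rivets visible, and no pink pair among the targets. Native top-view pivots: mat (275.3,189.3), table (232.8,225.2), stack (170.6,222.1). The lens handle is at (420.8,225.0).

```bash
python3 - <<'E'
from h import *
im=cv2.imread("pics/top0.png"); f=800/512
hsv=cv2.cvtColor(im,cv2.COLOR_BGR2HSV)
def q(a,b,z):
    P=pt("top",[a,b],z); d=P[0]-P[1]; return np.degrees(np.arctan2(d[1],d[0])).round(1)
def c8(x,y,x0,y0,r0): return (x0+(x+.5)/8.125-.5,y0+(y+r0+.5)/8.125-.5)
def c5(x,y): return (136+(x+.5)/5.571-.5,190+(y-240+.5)/5.571-.5)
print("A",pt("top",[275.3,189.3],.0125).round(4),"ax",q(c8(207,5,251,172,60),c8(181.5,285,251,172,60),.0095))
print("B",pt("top",[232.8,225.2],.0095).round(4),"ax",q(c8(181,75,211,209,60),c8(241,285,211,209,60),.0065))
print("T",pt("top",[170.6,222.1],.0895).round(4),"ax",q(c5(118,340),c5(326,544.5),.086))
m=((hsv[...,1]<90)&(hsv[...,2]>95)).astype(np.uint8)[195:260,130:202]
m=cv2.morphologyEx(m,cv2.MORPH_OPEN,np.ones((7,7)))
p=np.argwhere(m)[:,::-1]+[130,195]; print("tray",rect(pt("top",p,.0795)))
cor=np.array([[288,315],[308.5,341],[234,399],[211.5,376]])/f; P=pt("top",cor,.0795); print("tray corners",P.mean(0).round(4),[np.linalg.norm(P[i]-P[i-1]).round(3) for i in range(4)],np.degrees(np.arctan2(*(P[0]-P[3])[[1,0]])).round(1))
for nm,cor,z in(("box",[[257,215],[362,224],[356,295],[250,287]],.06),("mat",[[414,262],[522,268],[519,351],[411,346]],.003)):
    P=pt("top",np.array(cor)/f,z); print(nm,P.mean(0).round(4),[np.linalg.norm(P[i]-P[i-1]).round(3) for i in range(4)],np.degrees(np.arctan2(*(P[0]-P[1])[[1,0]])).round(1))
print("post top",pt("top",np.array([591,237])/f,.247),tri(np.array([591,237])/f,np.array([558,379])/f))
print("base",pt("top",np.array([559,255])/f,.022))
print("handle",tri([420.8,225.0],np.array([452,592])/f))
print("ring",tri([415.8,208.6],np.array([485,528])/f))
E
```

```text
A [[0.5526 0.0337 0.0125]] ax -6.1
B [[0.4424 0.1672 0.0095]] ax 15.6
T [[0.4539 0.3446 0.0895]] ax 45.4
tray (array([481.6, 393.3]), array([174.7, 171.7]), 39.3)
tray corners [0.4343 0.3573 0.0795] [np.float64(0.181), np.float64(0.063), np.float64(0.174), np.float64(0.06)] -51.6
box [0.6301 0.2748 0.06  ] [np.float64(0.141), np.float64(0.204), np.float64(0.139), np.float64(0.204)] 84.5
mat [ 0.5309 -0.0398  0.003 ] [np.float64(0.169), np.float64(0.219), np.float64(0.168), np.float64(0.217)] 86.3
post top [[ 0.62935132 -0.22166713  0.247     ]] (array([ 0.63237376, -0.22526244,  0.23776012]), [np.float64(0.0016005212150158644), np.float64(0.0016005212150158343)])
base [[ 0.63105519 -0.22503745  0.022     ]]
handle (array([ 0.43673648, -0.37296636,  0.12463535]), [np.float64(0.0007066407299752772), np.float64(0.0007066407299752504)])
ring (array([ 0.48382378, -0.34278719,  0.17219382]), [np.float64(0.001056195047622915), np.float64(0.0010561950476226855)])
```

```bash
python3 -c "
from h import *
go(.5526,.0337,.12,83.9); go(.40,.31,.2,75)"
```

```text
dp [-1.988 -1.523  0.41 ] spin -0.0918 alt 0.9082 j7 -0.09 at [0.2403 0.5766 0.2218] t 0.1
dp [-1.    -0.738  0.088] spin -0.0423 alt 0.9577 j7 -0.09 at [0.2403 0.5766 0.2218] t 0.1
```

carry_out:
  deltas:
    - {"hand": 60, "dp": [-1, -0.77, 0.1], "spin": -0.0918}
    - {"hand": 60, "dp": [-1, -0.77, 0.1], "spin": -0.0918}
    - {"hand": 60, "dp": [-1, -0.77, 0.1], "spin": -0.0918}
    - {"hand": 60, "dp": [-1, -0.77, 0.1], "spin": -0.0918}
    - {"hand": 60, "dp": [-1, -0.77, 0.1], "spin": -0.0918}
    - {"hand": 60, "dp": [-1, -0.77, 0.1], "spin": -0.0918}
    - {"hand": 60, "dp": [-1, -0.77, 0.1], "spin": -0.0918}
  force: 25

```text
time: 0.8
ee_pos: [0.3996, 0.2978, 0.1971]
eef_rot: [0.056, 0.998, -0.001, 0.0]
ft_force: [0.3, 0.7, 0.9]
width: 0.0603
grip_force: 0.0
```

```bash
python3 -c "
from h import *
go(.5526,.0337,.09,83.9); go(.5526,.0337,.006,83.9)"
```

```text
dp [-0.727 -0.98   0.43 ] spin -0.002 alt 0.998 j7 0.73 at [0.3996 0.2978 0.1971] t 0.8
dp [-0.727 -0.979  0.766] spin -0.002 alt 0.998 j7 0.73 at [0.3996 0.2978 0.1971] t 0.8
```

carry_out:
  deltas:
    - {"hand": 50, "dp": [-0.727, -0.98, 0.43], "spin": -0.002}
    - {"hand": 50, "dp": [-0.727, -0.98, 0.43], "spin": -0.002}
    - {"hand": 50, "dp": [-0.727, -0.98, 0.43], "spin": -0.002}
    - {"hand": 50, "dp": [-0.727, -0.98, 0.43], "spin": -0.002}
    - {"hand": 50, "dp": [-0.727, -0.98, 0.43], "spin": -0.002}
    - {"hand": 50, "dp": [-0.727, -0.98, 0.43], "spin": -0.002}
    - {"hand": 50, "dp": [-0.727, -0.98, 0.43], "spin": -0.002}
    - {"hand": 50, "dp": [-0.727, -0.98, 0.43], "spin": -0.002}
    - {"hand": 50, "dp": [-0.727, -0.98, 0.6], "spin": -0.002}
    - {"hand": 50, "dp": [-0.727, -0.98, 0.7], "spin": -0.002}
    - {"hand": 50, "dp": [-0.727, -0.98, 0.74], "spin": -0.002}

```text
time: 1.9
ee_pos: [0.5498, 0.0411, 0.0103]
eef_rot: [0.049, 0.999, -0.0, -0.002]
ft_force: [0.0, 0.2, 0.8]
width: 0.0501
grip_force: 0.0
```

```bash
python3 - <<'E'
from h import *
go(.5526,.0337,.006,83.9)
im=camera("side")[:,:,::-1]
p=px("side",[.5526,.0337,.0125])[0]; print(p)
x,y=(p-[40,30]).astype(int); c=cv2.resize(im[y:y+60,x:x+80],(640,480),interpolation=cv2.INTER_CUBIC); cv2.imwrite("pics/g1.png",c)
E
```

```text
dp [-0.014 -0.028  0.017] spin 0.0024 alt -0.9976 j7 1.44 at [0.5498 0.0411 0.0103] t 1.9
[266.351058   248.49269275]
```

View pics/g1.png

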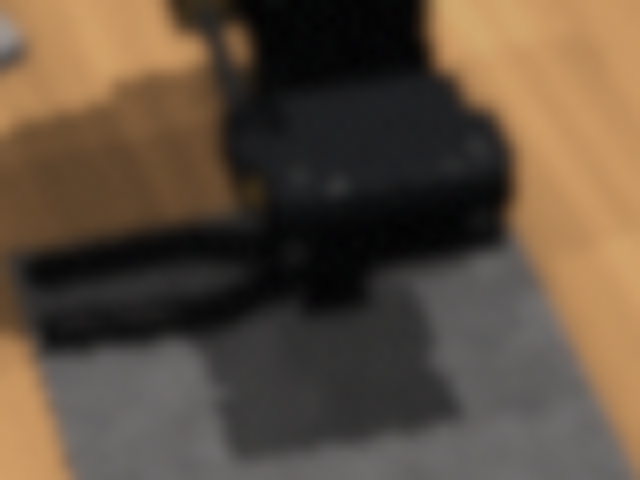

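The side crop shows the fingers straddling the joint block, with the grips at (130,280) to the left. I'll recheck where the arm settled.

```bash
python3 -c "
from h import *
go(.5526,.0337,.006,83.9)"
```

```text
dp [-0.014 -0.028  0.016] spin 0.0024 alt -0.9976 j7 1.44 at [0.5499 0.041  0.01  ] t 1.9
```

carry_out:
  deltas:
    - {"hand": 50, "dp": [-0.014, -0.028, 0.0], "spin": 0.0024}
    - {"hand": 50, "dp": [-0.014, -0.028, 0.016], "spin": 0.0024}
    - {"hand": 50, "dp": [-0.014, -0.028, 0.016], "spin": 0.0024}
    - {"hand": 10, "dp": [-0.014, -0.028, 0.016], "spin": 0.0024}
    - {"hand": 10, "dp": [-0.014, -0.028, 0.016], "spin": 0.0024}
    - {"hand": 10, "dp": [-0.014, -0.028, 0.016], "spin": 0.0024}
    - {"hand": 10, "dp": [-0.014, -0.028, 0.016], "spin": 0.0024}
    - {"hand": 10, "dp": [-0.014, -0.028, 0.016], "spin": 0.0024}
    - {"hand": 10, "dp": [-0.014, -0.028, 0.016], "spin": 0.0024}
  force: 35

```text
time: 2.85
ee_pos: [0.5547, 0.0331, 0.0087]
eef_rot: [0.054, 0.999, 0.0, 0.0]
ft_force: [-0.5, 0.2, 3.1]
width: 0.0255
grip_force: 35.0
```

```bash
python3 -c "
from h import *
go(.5526,.0337,.12,83.9)
u=np.array([.096,.995]);v=np.array([-.995,.096]);c=np.array([.631,.2755])
for X in(.019*u-.036*v,.019*u+.036*v,-.01*u): print((c+X).round(4))
go(*(c+.019*u-.036*v),.12,174.5)"
```

```text
dp [ 0.008  0.002 -0.445] spin -0.0003 alt 0.9997 j7 1.45 at [0.5547 0.0331 0.0087] t 2.9
[0.6686 0.2909]
[0.597  0.2979]
[0.63   0.2656]
dp [-0.343  1.074 -0.445] spin 0.4964 alt -0.5036 j7 1.45 at [0.5547 0.0331 0.0087] t 2.9
```

carry_out:
  deltas:
    - {"hand": 10, "dp": [0, 0, -0.2], "spin": 0}
    - {"hand": 10, "dp": [0, 0, -0.4], "spin": 0}
    - {"hand": 10, "dp": [-0.05, 0.15, -0.5], "spin": -0.04}
    - {"hand": 10, "dp": [-0.1, 0.3, -0.5], "spin": -0.08}
    - {"hand": 10, "dp": [-0.15, 0.45, -0.5], "spin": -0.12}
    - {"hand": 10, "dp": [-0.2, 0.6, -0.5], "spin": -0.16}
    - {"hand": 10, "dp": [-0.25, 0.75, -0.5], "spin": -0.2}
    - {"hand": 10, "dp": [-0.3, 0.85, -0.5], "spin": -0.24}
    - {"hand": 10, "dp": [-0.32, 0.95, -0.5], "spin": -0.28}
    - {"hand": 10, "dp": [-0.343, 1, -0.5], "spin": -0.32}
    - {"hand": 10, "dp": [-0.343, 1, -0.5], "spin": -0.36}
    - {"hand": 10, "dp": [-0.343, 1, -0.5], "spin": -0.4}
    - {"hand": 10, "dp": [-0.343, 1, -0.5], "spin": -0.45}
    - {"hand": 10, "dp": [-0.343, 1, -0.5], "spin": -0.5036}
    - {"hand": 10, "dp": [-0.343, 1, -0.5], "spin": -0.5036}
    - {"hand": 10, "dp": [-0.343, 1, -0.5], "spin": -0.5036}

```text
time: 4.45
ee_pos: [0.6665, 0.2717, 0.1329]
eef_rot: [-0.672, 0.74, 0.0, -0.0]
ft_force: [0.3, 0.7, -1.0]
width: 0.0252
grip_force: 35.0
```

```bash
python3 -c "
from h import *
go(.6686,.2909,.018,174.5)
im=camera('top')[:,:,::-1]; cv2.imwrite('pics/t1.png',cv2.resize(im[90:290,90:390],(750,500),interpolation=cv2.INTER_CUBIC))"
```

```text
dp [-0.077 -0.001  0.459] spin -0.0002 alt 0.9998 j7 2.58 at [0.6665 0.2717 0.1329] t 4.5
```

View pics/t1.png

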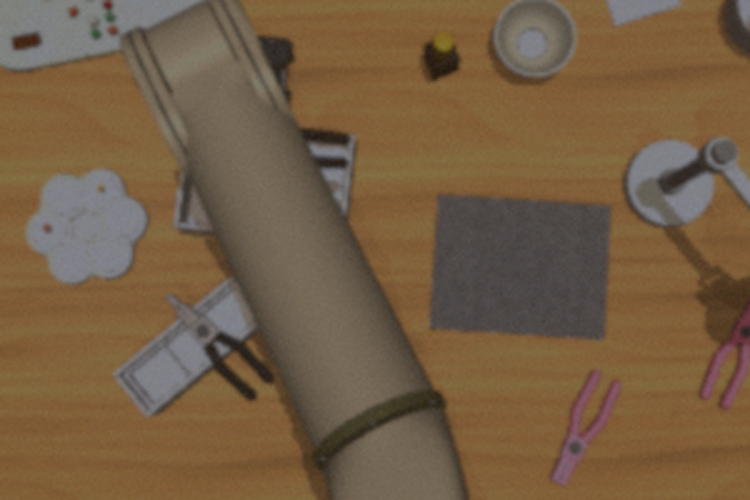

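The top view shows the mat cleared and the pliers held over the box. The stack pliers at (205,330) are untouched. One correction: the fingers need room from the box wall, so I'll lower at 26 mm off the box's centre line.

carry_out:
  deltas:
    - {"hand": 10, "dp": [-0.077, 0.039, 0], "spin": 0}
    - {"hand": 10, "dp": [-0.077, 0.039, 0.1], "spin": 0}
    - {"hand": 10, "dp": [-0.077, 0.039, 0.25], "spin": 0}
    - {"hand": 10, "dp": [-0.077, 0.039, 0.38], "spin": 0}
    - {"hand": 10, "dp": [-0.077, 0.039, 0.44], "spin": 0}
    - {"hand": 10, "dp": [-0.077, 0.039, 0.472], "spin": 0}
    - {"hand": 10, "dp": [-0.077, 0.039, 0.472], "spin": 0}
    - {"hand": 34, "dp": [-0.077, 0.039, 0.472], "spin": 0}
    - {"hand": 34, "dp": [-0.077, 0.039, 0.472], "spin": 0}
    - {"hand": 34, "dp": [-0.077, 0.039, 0.472], "spin": 0}

```text
time: 5.5
ee_pos: [0.6597, 0.2927, 0.0172]
eef_rot: [-0.672, 0.74, -0.0, 0.001]
ft_force: [-0.2, 0.3, -0.0]
width: 0.033
grip_force: 0.0
```

```bash
python3 -c "
from h import *
go(.4424,.1672,.1,105.6)"
```

```text
dp [ 0.583  0.816 -0.334] spin 0.3826 alt -0.6174 j7 2.54 at [0.6597 0.2927 0.0172] t 5.5
```

carry_out:
  deltas:
    - {"hand": 34, "dp": [0, 0, -0.15], "spin": 0}
    - {"hand": 34, "dp": [0, 0, -0.35], "spin": 0}
    - {"hand": 50, "dp": [0.05, 0.1, -0.45], "spin": 0.04}
    - {"hand": 50, "dp": [0.1, 0.2, -0.45], "spin": 0.08}
    - {"hand": 50, "dp": [0.15, 0.3, -0.45], "spin": 0.12}
    - {"hand": 50, "dp": [0.2, 0.4, -0.45], "spin": 0.16}
    - {"hand": 50, "dp": [0.3, 0.5, -0.45], "spin": 0.2}
    - {"hand": 50, "dp": [0.3, 0.5, -0.45], "spin": 0.24}
    - {"hand": 50, "dp": [0.3, 0.5, -0.45], "spin": 0.28}
    - {"hand": 50, "dp": [0.3, 0.5, -0.45], "spin": 0.32}
    - {"hand": 50, "dp": [0.3, 0.5, -0.45], "spin": 0.3826}
    - {"hand": 50, "dp": [0.3, 0.5, -0.45], "spin": 0.3826}
    - {"hand": 50, "dp": [0.3, 0.5, -0.45], "spin": 0.3826}

```text
time: 6.8
ee_pos: [0.5275, 0.2299, 0.1289]
eef_rot: [-0.136, 0.991, 0.0, 0.001]
ft_force: [-0.5, -0.0, 1.0]
width: 0.05
grip_force: 0.0
```

```bash
python3 - <<'E'
from h import *
go(.4424,.1672,.1,105.6)
im=camera('side')[:,:,::-1]; im0=cv2.imread("pics/side0.png")
p=px("side",[.4424,.1672,.0095])[0]; print(p)
x,y=(p-[40,40]).astype(int)
v=np.hstack([cv2.resize(i[y:y+80,x:x+80],(400,400),interpolation=cv2.INTER_CUBIC) for i in(im0,im)])
cv2.imwrite("pics/s2.png",v)
E
```

```text
dp [ 0.395 -0.15   0.115] spin -0.0001 alt 0.9999 j7 1.38 at [0.5275 0.2299 0.1289] t 6.8
[213.08182051 227.21483207]
```

View pics/s2.png

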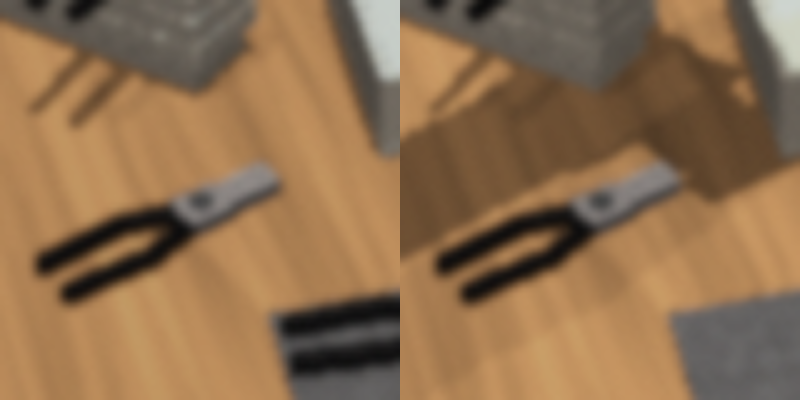

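The table pliers haven't moved: the pivot sits at (200,200) in both halves. I'll grasp there.

carry_out:
  deltas:
    - {"hand": 50, "dp": [0.2, -0.075, 0.0], "spin": 0}
    - {"hand": 50, "dp": [0.395, -0.15, 0.115], "spin": 0}
    - {"hand": 50, "dp": [0.395, -0.15, 0.2], "spin": 0}
    - {"hand": 50, "dp": [0.395, -0.15, 0.35], "spin": 0}
    - {"hand": 50, "dp": [0.395, -0.15, 0.45], "spin": 0}
    - {"hand": 50, "dp": [0.395, -0.15, 0.5], "spin": 0}
    - {"hand": 50, "dp": [0.395, -0.15, 0.5], "spin": 0}
    - {"hand": 50, "dp": [0.395, -0.15, 0.5], "spin": 0}
    - {"hand": 10, "dp": [0.395, -0.15, 0.5], "spin": 0}
    - {"hand": 10, "dp": [0.395, -0.15, 0.5], "spin": 0}
    - {"hand": 10, "dp": [0.395, -0.15, 0.5], "spin": 0}
    - {"hand": 10, "dp": [0.395, -0.15, 0.5], "spin": 0}
    - {"hand": 10, "dp": [0.395, -0.15, 0.5], "spin": 0}

```text
time: 8.15
ee_pos: [0.4424, 0.1672, 0.0034]
eef_rot: [-0.136, 0.991, 0.0, 0.0]
ft_force: [-1.5, -0.4, 5.1]
width: 0.0255
grip_force: 34.9
```

```bash
python3 -c "
from h import *
go(.631+.0018-.0259,.2755+.0189+.0025,.12,174.5); print(read_state()['width'])
go(.631-.0018-.0259,.2755-.0189+.0025,.12,174.5)"
```

```text
dp [-0.774  0.323 -0.466] spin -0.3827 alt 0.6173 j7 1.42 at [0.4424 0.1672 0.0034] t 8.2
0.025453619913197143
dp [-0.719  0.181 -0.466] spin -0.3827 alt 0.6173 j7 1.42 at [0.4424 0.1672 0.0034] t 8.2
```

carry_out:
  deltas:
    - {"hand": 10, "dp": [0, 0, -0.15], "spin": 0}
    - {"hand": 10, "dp": [0, 0, -0.35], "spin": 0}
    - {"hand": 10, "dp": [-0.05, 0.02, -0.48], "spin": -0.04}
    - {"hand": 10, "dp": [-0.15, 0.06, -0.48], "spin": -0.08}
    - {"hand": 10, "dp": [-0.25, 0.1, -0.48], "spin": -0.12}
    - {"hand": 10, "dp": [-0.35, 0.15, -0.48], "spin": -0.16}
    - {"hand": 10, "dp": [-0.45, 0.2, -0.48], "spin": -0.2}
    - {"hand": 10, "dp": [-0.55, 0.25, -0.48], "spin": -0.24}
    - {"hand": 10, "dp": [-0.65, 0.28, -0.48], "spin": -0.28}
    - {"hand": 10, "dp": [-0.74, 0.31, -0.48], "spin": -0.32}
    - {"hand": 10, "dp": [-0.774, 0.323, -0.48], "spin": -0.3827}
    - {"hand": 10, "dp": [-0.774, 0.323, -0.48], "spin": -0.3827}
    - {"hand": 10, "dp": [-0.774, 0.323, -0.48], "spin": -0.3827}

```text
time: 9.45
ee_pos: [0.6067, 0.2966, 0.1222]
eef_rot: [-0.673, 0.74, 0.0, -0.001]
ft_force: [-1.4, -0.6, -1.5]
width: 0.0255
grip_force: 34.9
```

```bash
python3 -c "
from h import *
go(.6069,.2969,.0125,174.5)
im=camera('side')[:,:,::-1]; cv2.imwrite('pics/s3.png',cv2.resize(im[100:260,130:330],(800,600),interpolation=cv2.INTER_CUBIC))"
```

```text
dp [-0.001 -0.001  0.439] spin 0.0002 alt -0.9998 j7 2.51 at [0.6067 0.2966 0.1222] t 9.4
```

View pics/s3.png

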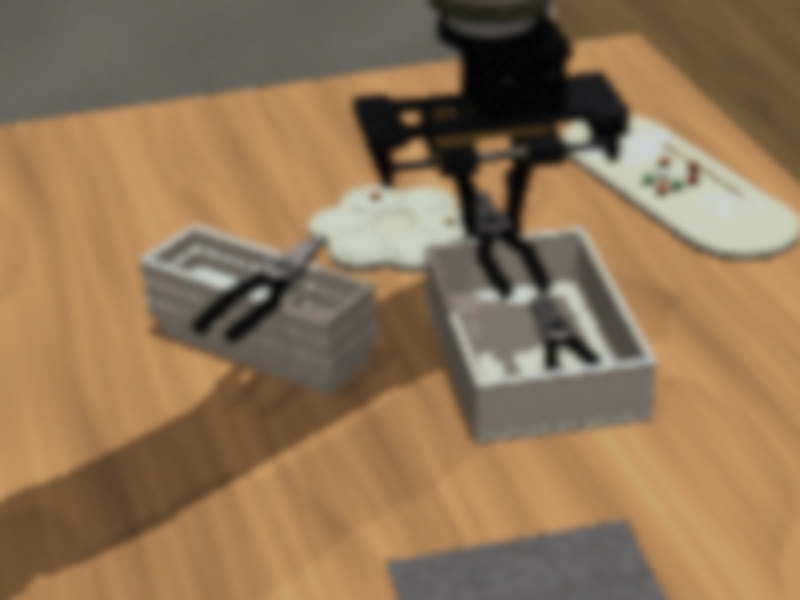

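The first pair lies in the box at (560,335) and the second hangs above the left half at (500,240). Now I'll lower and release.

carry_out:
  deltas:
    - {"hand": 10, "dp": [0, 0, 0.1], "spin": 0}
    - {"hand": 10, "dp": [0, 0, 0.25], "spin": 0}
    - {"hand": 10, "dp": [0, 0, 0.36], "spin": 0}
    - {"hand": 10, "dp": [0, 0, 0.42], "spin": 0}
    - {"hand": 10, "dp": [0, 0, 0.437], "spin": 0}
    - {"hand": 10, "dp": [0, 0, 0.437], "spin": 0}
    - {"hand": 34, "dp": [0, 0, 0.437], "spin": 0}
    - {"hand": 34, "dp": [0, 0, 0.437], "spin": 0}
    - {"hand": 34, "dp": [0, 0, 0.437], "spin": 0}
    - {"hand": 34, "dp": [0, 0, 0.3], "spin": 0}
    - {"hand": 34, "dp": [0, 0, 0.15], "spin": 0}
    - {"hand": 34, "dp": [0, 0, -0.05], "spin": 0}
    - {"hand": 34, "dp": [0, 0, -0.1], "spin": 0}
    - {"hand": 34, "dp": [0, 0, -0.1], "spin": 0}

```text
time: 10.9
ee_pos: [0.6085, 0.2977, 0.152]
eef_rot: [-0.672, 0.74, -0.001, 0.003]
ft_force: [-0.2, -1.0, -0.8]
width: 0.0341
grip_force: 0.0
```

```bash
python3 -c "
from h import *
go(.4539,.3446,.15,135.4);go(.4539,.3446,.082,135.4)"
```

```text
dp [-0.127  0.634  0.005] spin 0.2171 alt -0.7829 j7 2.51 at [0.6085 0.2977 0.152 ] t 10.9
dp [-0.126  0.635  0.277] spin 0.2171 alt -0.7829 j7 2.51 at [0.6085 0.2977 0.152 ] t 10.9
```

carry_out:
  deltas:
    - {"hand": 50, "dp": [-0.03, 0.15, 0], "spin": 0.04}
    - {"hand": 50, "dp": [-0.06, 0.3, 0], "spin": 0.08}
    - {"hand": 50, "dp": [-0.09, 0.45, 0], "spin": 0.12}
    - {"hand": 50, "dp": [-0.127, 0.6, 0], "spin": 0.16}
    - {"hand": 50, "dp": [-0.127, 0.634, 0], "spin": 0.2171}
    - {"hand": 50, "dp": [-0.127, 0.634, 0], "spin": 0.2171}
    - {"hand": 50, "dp": [-0.127, 0.634, 0], "spin": 0.2171}
    - {"hand": 50, "dp": [-0.127, 0.634, 0], "spin": 0.2171}

```text
time: 11.7
ee_pos: [0.4531, 0.3428, 0.1475]
eef_rot: [-0.387, 0.922, -0.0, -0.0]
ft_force: [-1.0, 0.9, 1.1]
width: 0.0499
grip_force: 0.0
```

```bash
python3 -c "
from h import *
go(.4539,.3446,.082,135.4)
im=camera('side')[:,:,::-1]; im0=cv2.imread('pics/side0.png')
p=px('side',[.4539,.3446,.0925])[0]; print(p)
x,y=(p-[40,40]).astype(int)
cv2.imwrite('pics/s4.png',np.hstack([cv2.resize(i[y:y+80,x:x+80],(400,400),interpolation=cv2.INTER_CUBIC) for i in(im0,im)]))"
```

```text
dp [-0.007  0.003  0.262] spin 0.0006 alt -0.9994 j7 1.64 at [0.4531 0.3428 0.1475] t 11.7
[200.14009647 169.57305473]
```

View pics/s4.png

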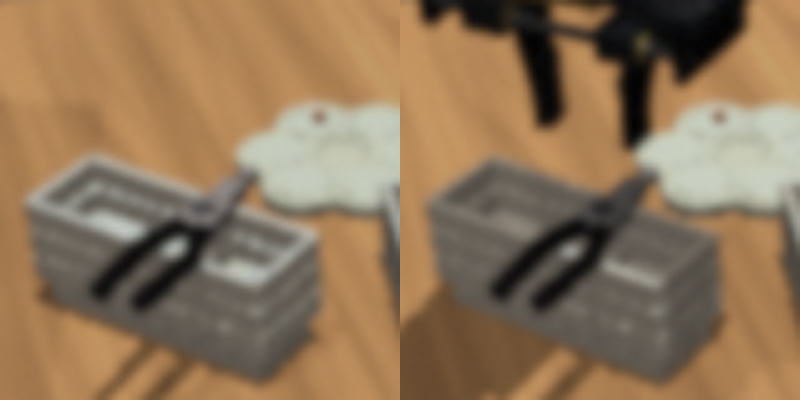

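The stack pliers are unmoved, with the pivot at about (205,208) in both halves and the gripper above. I'll grasp.

carry_out:
  deltas:
    - {"hand": 50, "dp": [-0.007, 0.003, 0.08], "spin": 0}
    - {"hand": 50, "dp": [-0.007, 0.003, 0.17], "spin": 0}
    - {"hand": 50, "dp": [-0.007, 0.003, 0.23], "spin": 0}
    - {"hand": 50, "dp": [-0.007, 0.003, 0.268], "spin": 0}
    - {"hand": 50, "dp": [-0.007, 0.003, 0.268], "spin": 0}
    - {"hand": 10, "dp": [-0.007, 0.003, 0.268], "spin": 0}
    - {"hand": 10, "dp": [-0.007, 0.003, 0.268], "spin": 0}
    - {"hand": 10, "dp": [-0.007, 0.003, 0.268], "spin": 0}
    - {"hand": 10, "dp": [-0.007, 0.003, 0.268], "spin": 0}
    - {"hand": 10, "dp": [-0.007, 0.003, 0.268], "spin": 0}
    - {"hand": 10, "dp": [-0.007, 0.003, 0.268], "spin": 0}

```text
time: 12.85
ee_pos: [0.4532, 0.3456, 0.0817]
eef_rot: [-0.386, 0.922, 0.0, 0.001]
ft_force: [0.3, -0.8, 5.0]
width: 0.0259
grip_force: 35.0
```

```bash
python3 -c "
from h import *
go(.631+.0018,.2755+.0189,.15,174.5); print(read_state()['width'])"
```

```text
dp [-0.359 -0.655 -0.273] spin -0.2171 alt 0.7829 j7 1.63 at [0.4532 0.3456 0.0817] t 12.8
0.025886539008100836
```

carry_out:
  deltas:
    - {"hand": 10, "dp": [0, 0, -0.1], "spin": 0}
    - {"hand": 10, "dp": [0, 0, -0.25], "spin": 0}
    - {"hand": 10, "dp": [-0.04, -0.08, -0.3], "spin": -0.03}
    - {"hand": 10, "dp": [-0.1, -0.18, -0.3], "spin": -0.07}
    - {"hand": 10, "dp": [-0.16, -0.3, -0.3], "spin": -0.11}
    - {"hand": 10, "dp": [-0.24, -0.43, -0.3], "spin": -0.15}
    - {"hand": 10, "dp": [-0.3, -0.55, -0.3], "spin": -0.19}
    - {"hand": 10, "dp": [-0.359, -0.655, -0.3], "spin": -0.2171}
    - {"hand": 10, "dp": [-0.359, -0.655, -0.3], "spin": -0.2171}
    - {"hand": 10, "dp": [-0.359, -0.655, -0.3], "spin": -0.2171}
    - {"hand": 10, "dp": [-0.359, -0.655, -0.3], "spin": -0.2171}

```text
time: 13.95
ee_pos: [0.6313, 0.2953, 0.1557]
eef_rot: [-0.673, 0.74, 0.001, -0.0]
ft_force: [-0.1, 0.7, -1.4]
width: 0.0257
grip_force: 35.0
```

```bash
python3 -c "
from h import *
go(.6328,.2944,.0235,174.5); print(read_state()['width'])
im=camera('side')[:,:,::-1]; cv2.imwrite('pics/s5.png',cv2.resize(im[100:260,130:330],(800,600),interpolation=cv2.INTER_CUBIC))"
```

```text
dp [ 0.003 -0.007  0.529] spin 0.0002 alt -0.9998 j7 2.54 at [0.6313 0.2953 0.1557] t 13.9
0.02573872829119145
```

View pics/s5.png

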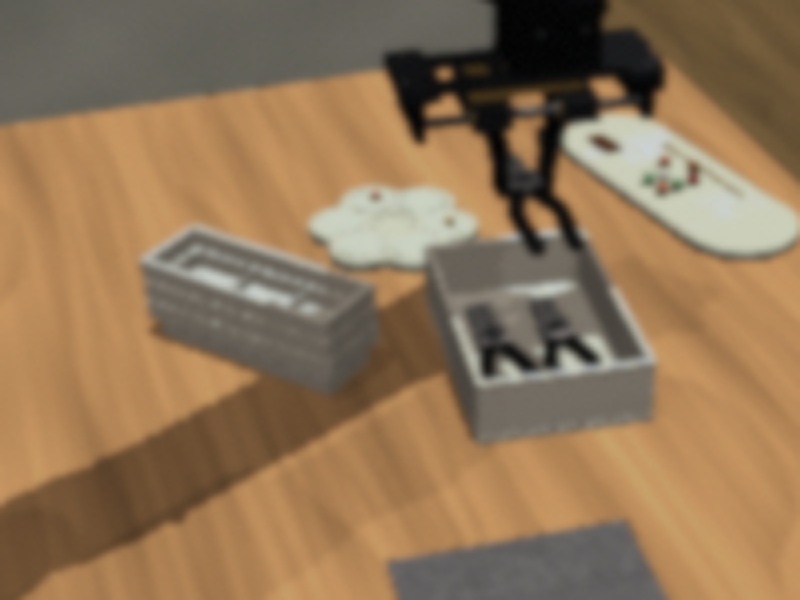

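Two pairs now lie side by side in the box at (495,340) and (560,335), and the third hangs above the gap at (530,200). I'll lower it between and on top of them.

carry_out:
  deltas:
    - {"hand": 10, "dp": [0, 0, 0.12], "spin": 0}
    - {"hand": 10, "dp": [0, 0, 0.3], "spin": 0}
    - {"hand": 10, "dp": [0, 0, 0.43], "spin": 0}
    - {"hand": 10, "dp": [0, 0, 0.5], "spin": 0}
    - {"hand": 10, "dp": [0, 0, 0.522], "spin": 0}
    - {"hand": 10, "dp": [0, 0, 0.522], "spin": 0}
    - {"hand": 34, "dp": [0, 0, 0.522], "spin": 0}
    - {"hand": 34, "dp": [0, 0, 0.522], "spin": 0}
    - {"hand": 34, "dp": [0, 0, 0.522], "spin": 0}
    - {"hand": 34, "dp": [0, 0, 0.4], "spin": 0}
    - {"hand": 34, "dp": [0, 0, 0.25], "spin": 0}
    - {"hand": 34, "dp": [0, 0, 0.1], "spin": 0}
    - {"hand": 34, "dp": [0, 0, 0], "spin": 0}
    - {"hand": 34, "dp": [0, 0, 0], "spin": 0}

```text
time: 15.4
ee_pos: [0.6346, 0.2954, 0.1619]
eef_rot: [-0.672, 0.74, -0.001, 0.004]
ft_force: [0.4, 0.2, 0.4]
width: 0.0341
grip_force: 0.0
```

```bash
python3 - <<'E'
from h import *
print(read_state()['width'])
im=camera('side')[:,:,::-1]; cv2.imwrite('pics/side6.png',im)
tp=camera('top')[:,:,::-1]; cv2.imwrite('pics/top6.png',tp)
a=cv2.resize(im[110:230,200:320],(400,400),interpolation=cv2.INTER_CUBIC); b=cv2.resize(tp[185:265,125:205],(400,400),interpolation=cv2.INTER_CUBIC)
cv2.imwrite('pics/s6.png',np.hstack([a,b]))
go(.4343,.3573,.15,38.4)
E
```

```text
0.03410302523251306
dp [-0.174  0.814  0.027] spin -0.2439 alt 0.7561 j7 2.54 at [0.6327 0.2945 0.1569] t 15.5
```

View pics/s6.png

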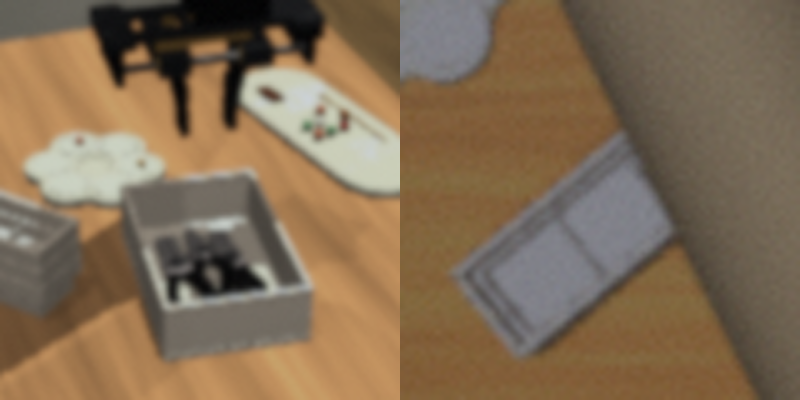

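All three pairs are in the box (left half, around (205,265)) and the stack is unmoved (right half). I'll move the arm clear while turning the hand, then measure the tray precisely.

carry_out:
  deltas:
    - {"hand": 80, "dp": [0.15, 0, -0.02], "spin": 0.047}
    - {"hand": 80, "dp": [0.3, 0, -0.05], "spin": 0.094}
    - {"hand": 80, "dp": [0.45, 0, -0.05], "spin": 0.14}
    - {"hand": 80, "dp": [0.6, 0, -0.05], "spin": 0.188}
    - {"hand": 80, "dp": [0.75, 0, -0.05], "spin": 0.235}
    - {"hand": 80, "dp": [0.9, 0, -0.05], "spin": 0.28}
    - {"hand": 80, "dp": [0.98, 0, -0.05], "spin": 0.33}
    - {"hand": 80, "dp": [0.98, 0, -0.05], "spin": 0.375}
    - {"hand": 80, "dp": [0.98, 0, -0.05], "spin": 0.42}
    - {"hand": 80, "dp": [0.98, 0, -0.05], "spin": 0.47}
    - {"hand": 80, "dp": [0.98, 0, -0.05], "spin": 0.515}
    - {"hand": 80, "dp": [0.98, 0, -0.05], "spin": 0.56}
    - {"hand": 80, "dp": [0.98, 0, -0.05], "spin": 0.61}
    - {"hand": 80, "dp": [0.98, 0, -0.05], "spin": 0.655}
    - {"hand": 80, "dp": [0.98, 0, -0.05], "spin": 0.7}
    - {"hand": 80, "dp": [0.98, 0, -0.05], "spin": 0.7561}
    - {"hand": 80, "dp": [0.98, 0, -0.05], "spin": 0.7561}
    - {"hand": 80, "dp": [0.98, 0, -0.05], "spin": 0.7561}

```text
time: 17.3
ee_pos: [0.6085, 0.0505, 0.1676]
eef_rot: [0.434, 0.901, -0.001, -0.001]
ft_force: [-0.4, -0.7, -0.3]
width: 0.0799
grip_force: 0.0
```

```bash
python3 - <<'E'
from h import *
tp=camera('top')[:,:,::-1].copy(); cv2.imwrite('pics/top7.png',tp); sd=camera('side')[:,:,::-1].copy(); cv2.imwrite('pics/side7.png',sd)
hsv=cv2.cvtColor(tp,cv2.COLOR_BGR2HSV)
m=np.zeros(tp.shape[:2],np.uint8); r=(slice(193,262),slice(126,206))
print(np.percentile(hsv[r][...,1],[5,30,60,95]))
m[r]=(hsv[r][...,1]<105); n,l,st,c=cv2.connectedComponentsWithStats(m); i=l[227,167]; print(st[i])
m=(l==i).astype(np.uint8); cnt=max(cv2.findContours(m,cv2.RETR_EXTERNAL,cv2.CHAIN_APPROX_NONE)[0],key=cv2.contourArea)
print("tray",rect(pt("top",cnt[:,0,:],.0795)))
k=cv2.resize(tp[193:262,126:206],None,fx=1,fy=1)
go(.4343,.3573,.15,38.4)
E
```

```text
[  8.  88. 137. 146.]
[ 135  200   63   57 1561]
tray (array([436.6, 360.2]), array([ 72. , 185.7]), 39.2)
dp [1.394 0.22  0.073] spin 0.0011 alt -0.9989 j7 0.63 at [0.6087 0.0505 0.1681] t 17.4
```

```bash
python3 - <<'E'
from h import *
c=np.array([[165.75,170.1],[178.75,160.5],[223.5,177.9],[210.5,186.9]])
P=pt("side",c,.0795); print(P.round(4).tolist(),P.mean(0).round(4),[np.linalg.norm(P[i]-P[i-1]).round(3) for i in range(4)])
tp=cv2.imread('pics/top7.png'); hsv=cv2.cvtColor(tp,cv2.COLOR_BGR2HSV)
# brightness profile across the tray along its width and length through guessed centre
g=cv2.GaussianBlur(tp,(3,3),0)
for nm,ang in(("width",39.2),("length",129.2)):
    d=np.array([np.cos(np.radians(ang)),np.sin(np.radians(ang)),0]); n=np.array([-d[1],d[0],0])
    L=50 if nm=="width" else 105
    ss=np.r_[np.arange(-L,-L+42,3),np.arange(L-42,L+1,3)]
    out=[]
    for s in ss:
        q=px("top",np.array([[.4343,.3573,.0795]])+d*s/1000+np.outer(np.linspace(-.02,.02,9) if nm=="width" else np.linspace(-.015,.015,9),n)).astype(np.float32)
        v=cv2.remap(g,q[None,:,0],q[None,:,1],cv2.INTER_LINEAR)[0].mean(0); out.append((int(s),int(v.mean()),int(v[2]-v[0])))
    print(nm,out)
v=cv2.resize(tp[195:260,128:206],(780,590),interpolation=cv2.INTER_CUBIC)
for z,col in((.0795,(0,0,255)),):
    u=np.radians(129.2); a=np.array([np.cos(u),np.sin(u),0]);b=np.array([-a[1],a[0],0]);C=np.array([.4343,.3573,z])
    q=px("top",np.array([C+i*.09*a+j*.033*b for i,j in((1,1),(1,-1),(-1,-1),(-1,1))]))
    q=((q-[128,195]+.5)*[10,590/65]).astype(int)
    cv2.polylines(v,[q],True,col,1)
cv2.imwrite('pics/tray7.png',v)
E
```

```text
[[0.3564, 0.3974, 0.0795], [0.4053, 0.4398, 0.0795], [0.5132, 0.2958, 0.0795], [0.4645, 0.2636, 0.0795]] [0.4349 0.3491 0.0795] [np.float64(0.172), np.float64(0.065), np.float64(0.18), np.float64(0.058)]
width [(-50, 99, 69), (-47, 98, 70), (-44, 98, 70), (-41, 97, 70), (-38, 93, 66), (-35, 84, 52), (-32, 79, 31), (-29, 91, 12), (-26, 112, 1), (-23, 124, -3), (-20, 128, -5), (-17, 130, -7), (-14, 132, -7), (-11, 132, -8), (8, 132, -8), (11, 132, -8), (14, 132, -8), (17, 130, -7), (20, 123, -5), (23, 113, -1), (26, 106, 0), (29, 104, 1), (32, 108, 3), (35, 113, 11), (38, 107, 33), (41, 98, 56), (44, 95, 68), (47, 95, 70), (50, 96, 71)]
length [(-105, 95, 71), (-102, 92, 70), (-99, 89, 67), (-96, 85, 60), (-93, 80, 43), (-90, 86, 20), (-87, 105, 4), (-84, 119, 0), (-81, 124, -1), (-78, 128, -4), (-75, 131, -7), (-72, 133, -8), (-69, 134, -8), (-66, 134, -8), (63, 133, -7), (66, 133, -7), (69, 130, -7), (72, 121, -5), (75, 110, -2), (78, 106, 0), (81, 103, 0), (84, 100, 2), (87, 107, 5), (90, 112, 19), (93, 106, 43), (96, 99, 63), (99, 97, 70), (102, 96, 72), (105, 96, 72)]
```

View pics/tray7.png

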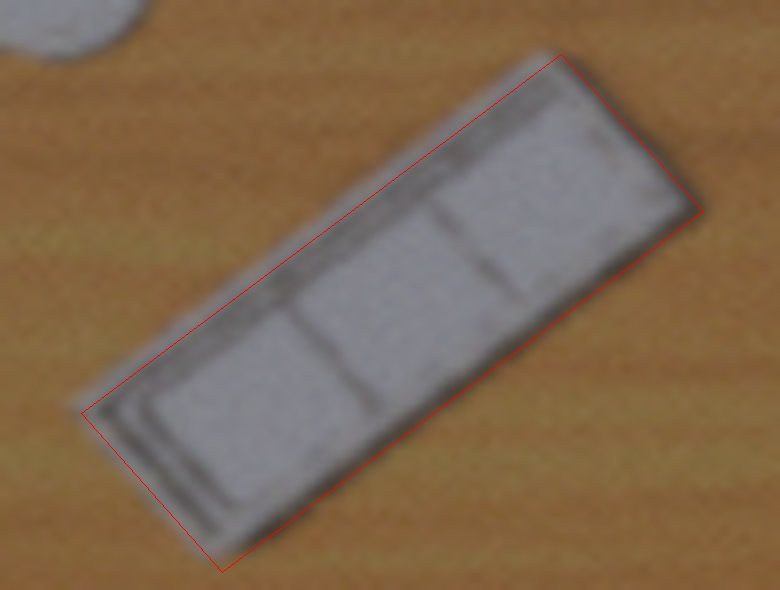

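The overlay (red is the earlier estimate) shows the rim really sits about 5 mm further toward the upper left. The dark strip along the lower right is the side wall. I'll check this against the side view before reaching.

```bash
python3 - <<'E'
from h import *
sd=cv2.imread('pics/side7.png'); g=sd
for nm,ang in(("width",39.2),("length",129.2)):
    d=np.array([np.cos(np.radians(ang)),np.sin(np.radians(ang)),0]); n=np.array([-d[1],d[0],0])
    L=50 if nm=="width" else 105
    ss=np.r_[np.arange(-L,-L+40,3),np.arange(L-40,L+1,3)]
    out=[]
    for s in ss:
        q=px("side",np.array([[.437,.3622,.0795]])+d*s/1000+np.outer(np.linspace(-.02,.02,9) if nm=="width" else np.linspace(-.01,.01,9),n)).astype(np.float32)
        v=cv2.remap(g,q[None,:,0],q[None,:,1],cv2.INTER_LINEAR)[0].mean(0); out.append((int(s),int(v.mean()),int(v[2]-v[0])))
    print(nm,out)
go(.437,.3622,.15,39.2)
E
```

```text
width [(-50, 104, 15), (-47, 103, 15), (-44, 110, 15), (-41, 126, 13), (-38, 150, 10), (-35, 171, 6), (-32, 183, 4), (-29, 187, 3), (-26, 182, 3), (-23, 170, 4), (-20, 152, 6), (-17, 132, 9), (-14, 117, 12), (-11, 110, 12), (10, 108, 14), (13, 106, 15), (16, 113, 15), (19, 128, 15), (22, 147, 18), (25, 161, 26), (28, 165, 39), (31, 161, 56), (34, 152, 73), (37, 144, 85), (40, 140, 92), (43, 138, 95), (46, 137, 95), (49, 136, 93)]
length [(-105, 111, 29), (-102, 104, 20), (-99, 103, 16), (-96, 116, 12), (-93, 140, 9), (-90, 158, 7), (-87, 160, 6), (-84, 148, 7), (-81, 134, 9), (-78, 126, 11), (-75, 122, 11), (-72, 122, 11), (-69, 123, 11), (-66, 125, 11), (65, 122, 11), (68, 110, 13), (71, 102, 14), (74, 104, 14), (77, 118, 14), (80, 139, 18), (83, 158, 26), (86, 167, 39), (89, 167, 57), (92, 162, 76), (95, 157, 90), (98, 155, 97), (101, 154, 100), (104, 153, 101)]
dp [1.403 0.241 0.073] spin -0.0034 alt 0.9966 j7 0.63 at [0.6087 0.0505 0.1681] t 17.4
```

carry_out:
  deltas:
    - {"hand": 86, "dp": [0.2, 0.03, 0], "spin": 0}
    - {"hand": 86, "dp": [0.4, 0.06, 0], "spin": 0}
    - {"hand": 86, "dp": [0.6, 0.1, 0], "spin": 0}
    - {"hand": 86, "dp": [0.8, 0.14, 0], "spin": 0}
    - {"hand": 86, "dp": [1, 0.17, 0.05], "spin": -0.0034}
    - {"hand": 86, "dp": [1, 0.17, 0.05], "spin": -0.0034}
    - {"hand": 86, "dp": [1, 0.17, 0.05], "spin": -0.0034}
    - {"hand": 86, "dp": [1, 0.17, 0.05], "spin": -0.0034}

```text
time: 18.2
ee_pos: [0.4879, 0.2714, 0.1562]
eef_rot: [0.431, 0.903, -0.0, 0.0]
ft_force: [-0.8, 0.1, -0.9]
width: 0.086
grip_force: 0.0
```

```bash
python3 -c "
from h import *
go(.437,.361,.064,39.2)"
```

```text
dp [0.407 0.067 0.368] spin -0.0012 alt 0.9988 j7 0.15 at [0.4879 0.2714 0.1562] t 18.2
```

carry_out:
  deltas:
    - {"hand": 86, "dp": [0.2, 0.03, 0], "spin": 0}
    - {"hand": 86, "dp": [0.38, 0.067, 0.05], "spin": 0}
    - {"hand": 86, "dp": [0.407, 0.067, 0.1], "spin": -0.001}
    - {"hand": 86, "dp": [0.407, 0.067, 0.2], "spin": -0.001}
    - {"hand": 86, "dp": [0.407, 0.067, 0.27], "spin": -0.001}
    - {"hand": 86, "dp": [0.407, 0.067, 0.32], "spin": -0.001}
    - {"hand": 86, "dp": [0.407, 0.067, 0.345], "spin": -0.001}
    - {"hand": 86, "dp": [0.407, 0.067, 0.345], "spin": -0.001}
    - {"hand": 86, "dp": [0.407, 0.067, 0.345], "spin": -0.001}

```text
time: 19.1
ee_pos: [0.4366, 0.3624, 0.0705]
eef_rot: [0.429, 0.903, 0.0, 0.0]
ft_force: [0.3, 0.1, -0.3]
width: 0.086
grip_force: 0.0
```

```bash
python3 -c "
from h import *
go(.437,.361,.064,39.2);print(read_state()['ft_force'])"
```

```text
dp [-0.005 -0.002  0.026] spin -0.0002 alt 0.9998 j7 -0.02 at [0.4366 0.3624 0.0705] t 19.1
[ 0.27530203  0.06621469 -0.26210929]
```

carry_out:
  deltas:
    - {"hand": 86, "dp": [-0.005, -0.002, 0.026], "spin": 0}
    - {"hand": 86, "dp": [-0.005, -0.002, 0.026], "spin": 0}
    - {"hand": 78, "dp": [-0.005, -0.002, 0.026], "spin": 0}
    - {"hand": 74, "dp": [-0.005, -0.002, 0.026], "spin": 0}
    - {"hand": 71, "dp": [-0.005, -0.002, 0.026], "spin": 0}
    - {"hand": 69, "dp": [-0.005, -0.002, 0.026], "spin": 0}
    - {"hand": 69, "dp": [-0.005, -0.002, 0.026], "spin": 0}
  force: 15

```text
time: 19.8
ee_pos: [0.4364, 0.3612, 0.0634]
eef_rot: [0.429, 0.903, 0.0, 0.0]
ft_force: [0.2, 1.1, -0.2]
width: 0.0699
grip_force: 0.5
```

carry_out:
  deltas:
    - {"hand": 60, "dp": [0, 0, 0], "spin": 0}
    - {"hand": 60, "dp": [0, 0, 0], "spin": 0}
    - {"hand": 60, "dp": [0, 0, 0], "spin": 0}
    - {"hand": 60, "dp": [0, 0, 0], "spin": 0}
    - {"hand": 60, "dp": [0, 0, -0.05], "spin": 0}
    - {"hand": 60, "dp": [0, 0, -0.1], "spin": 0}
    - {"hand": 60, "dp": [0, 0, -0.15], "spin": 0}
    - {"hand": 60, "dp": [0, 0, -0.2], "spin": 0}
    - {"hand": 60, "dp": [0, 0, -0.25], "spin": 0}
    - {"hand": 60, "dp": [0, 0, -0.25], "spin": 0}
    - {"hand": 60, "dp": [0, 0, -0.25], "spin": 0}
  force: 30

```text
time: 20.9
ee_pos: [0.4363, 0.3612, 0.1259]
eef_rot: [0.429, 0.903, 0.0, 0.0]
ft_force: [0.1, -1.2, -2.5]
width: 0.0656
grip_force: 30.0
```

```bash
python3 - <<'E'
from h import *
s=read_state(); print(s['width'],s['ft_force'].round(1))
sd=camera('side')[:,:,::-1]; cv2.imwrite('pics/side8.png',sd)
cv2.imwrite('pics/s8.png',cv2.resize(sd[90:230,130:290],(640,560),interpolation=cv2.INTER_CUBIC))
go(.531,-.0387,.12,175.9+0); go(.531,-.0387,.12,0)
E
```

```text
0.06558970350706263 [ 0.1 -1.2 -2.5]
dp [-1.479 -0.716  0.022] spin 0.2405 alt -0.7595 j7 -0.03 at [0.4361 0.361  0.1254] t 20.9
dp [-1.479 -0.716  0.022] spin 0.2178 alt -0.7822 j7 -0.03 at [0.4361 0.361  0.1254] t 20.9
```

View pics/s8.png

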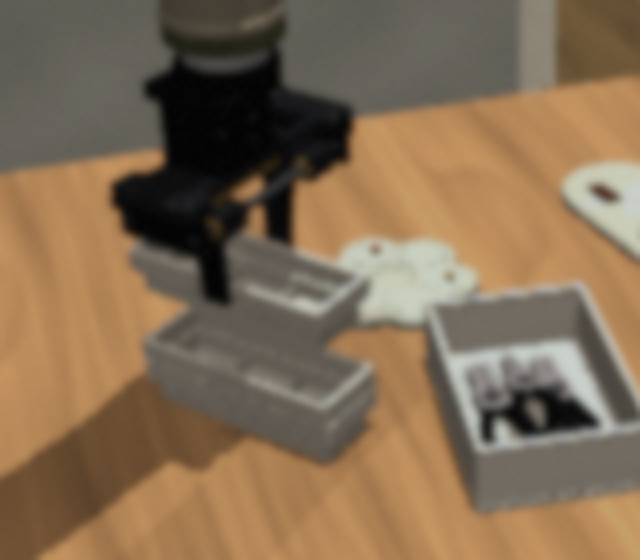

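The picture shows just the top tray lifted at (250,285), the two others still stacked at (260,390), and three pairs of pliers in the box at (530,395). Next I'll refine the mat pose in the free view.

```bash
python3 - <<'E'
from h import *
tp=camera('top')[:,:,::-1].copy(); cv2.imwrite('pics/top9.png',tp)
hsv=cv2.cvtColor(tp,cv2.COLOR_BGR2HSV)
for th in(70,90,110):
    m=(hsv[...,1]<th).astype(np.uint8); n,l,st,c=cv2.connectedComponentsWithStats(m); i=l[200,300]
    p=np.argwhere(l==i)[:,::-1]; print(th,st[i],rect(pt("top",p,.003)),pt("top",p,.003).mean(0).round(4))
E
```

```text
70 [ 262  168   72   57 3639] (array([531.2, -37.2]), array([216.7, 167.3]), 85.5) [ 0.5306 -0.0371  0.003 ]
90 [ 262  168   72   58 3718] (array([531.1, -37.5]), array([218.4, 168.9]), 85.7) [ 0.5306 -0.0374  0.003 ]
110 [ 261  168   73   58 3793] (array([531.1, -37. ]), array([222.1, 170.6]), 85.8) [ 0.5304 -0.0373  0.003 ]
```

carry_out:
  deltas:
    - {"hand": 60, "dp": [0, 0, -0.1], "spin": 0}
    - {"hand": 60, "dp": [-0.1, -0.04, -0.1], "spin": 0.03}
    - {"hand": 60, "dp": [-0.25, -0.1, -0.1], "spin": 0.06}
    - {"hand": 60, "dp": [-0.4, -0.18, -0.1], "spin": 0.1}
    - {"hand": 60, "dp": [-0.55, -0.26, -0.1], "spin": 0.14}
    - {"hand": 60, "dp": [-0.7, -0.34, -0.1], "spin": 0.18}
    - {"hand": 60, "dp": [-0.85, -0.4, -0.1], "spin": 0.22}
    - {"hand": 60, "dp": [-0.95, -0.46, -0.1], "spin": 0.24}
    - {"hand": 60, "dp": [-1, -0.485, -0.1], "spin": 0.24}
    - {"hand": 60, "dp": [-1, -0.485, -0.1], "spin": 0.24}
    - {"hand": 60, "dp": [-1, -0.485, -0.1], "spin": 0.24}
    - {"hand": 60, "dp": [-1, -0.485, -0.1], "spin": 0.24}

```text
time: 22.2
ee_pos: [0.5, 0.0928, 0.1506]
eef_rot: [0.73, 0.683, 0.0, -0.0]
ft_force: [-0.3, 0.6, -2.7]
width: 0.0657
grip_force: 30.0
```

```bash
python3 -c "
from h import *
go(.531,-.0374,.0285,175.7); print(read_state()['width'])"
```

```text
dp [-0.512  0.158  0.488] spin 0.0028 alt -0.9972 j7 -0.28 at [0.5    0.0928 0.1506] t 22.2
0.06573774786919313
```

carry_out:
  deltas:
    - {"hand": 60, "dp": [-0.15, 0.05, 0], "spin": 0.0028}
    - {"hand": 60, "dp": [-0.3, 0.1, 0], "spin": 0.0028}
    - {"hand": 60, "dp": [-0.45, 0.14, 0], "spin": 0.0028}
    - {"hand": 60, "dp": [-0.512, 0.158, 0.05], "spin": 0.0028}
    - {"hand": 60, "dp": [-0.512, 0.158, 0.15], "spin": 0.0028}
    - {"hand": 60, "dp": [-0.512, 0.158, 0.28], "spin": 0.0028}
    - {"hand": 60, "dp": [-0.512, 0.158, 0.38], "spin": 0.0028}
    - {"hand": 60, "dp": [-0.512, 0.158, 0.44], "spin": 0.0028}
    - {"hand": 60, "dp": [-0.512, 0.158, 0.465], "spin": 0.0028}
    - {"hand": 60, "dp": [-0.512, 0.158, 0.465], "spin": 0.0028}
    - {"hand": 60, "dp": [-0.512, 0.158, 0.465], "spin": 0.0028}

```text
time: 23.3
ee_pos: [0.5316, -0.0394, 0.0355]
eef_rot: [0.734, 0.679, 0.001, 0.0]
ft_force: [0.5, -0.4, -1.9]
width: 0.0654
grip_force: 30.0
```

```bash
python3 -c "
from h import *
go(.531,-.0374,.027,175.7); s=read_state(); print(s['width'],s['ft_force'])"
```

```text
dp [ 0.008 -0.003  0.034] spin -0.001 alt 0.999 j7 0.1 at [ 0.5316 -0.0394  0.0355] t 23.3
0.06535307498841278 [ 0.45477548 -0.37336169 -1.86205951]
```

carry_out:
  deltas:
    - {"hand": 60, "dp": [0.008, -0.003, 0], "spin": -0.001}
    - {"hand": 60, "dp": [0.008, -0.003, 0.02], "spin": -0.001}
    - {"hand": 60, "dp": [0.008, -0.003, 0.034], "spin": -0.001}
    - {"hand": 60, "dp": [0.008, -0.003, 0.034], "spin": -0.001}
    - {"hand": 70, "dp": [0.008, -0.003, 0.034], "spin": -0.001}
    - {"hand": 82, "dp": [0.008, -0.003, 0.034], "spin": -0.001}
    - {"hand": 82, "dp": [0.008, -0.003, 0.034], "spin": -0.001}
    - {"hand": 82, "dp": [0.008, -0.003, 0.034], "spin": -0.001}
    - {"hand": 82, "dp": [0.008, -0.003, -0.1], "spin": 0}
    - {"hand": 82, "dp": [0.008, -0.003, -0.25], "spin": 0}
    - {"hand": 82, "dp": [0.008, -0.003, -0.42], "spin": 0}
    - {"hand": 82, "dp": [0.008, -0.003, -0.6], "spin": 0}
    - {"hand": 82, "dp": [0.008, -0.003, -0.7], "spin": 0}
    - {"hand": 82, "dp": [0.008, -0.003, -0.7], "spin": 0}

```text
time: 24.7
ee_pos: [0.5321, -0.0377, 0.2134]
eef_rot: [0.734, 0.679, 0.003, 0.002]
ft_force: [-0.3, -0.8, -0.7]
width: 0.0815
grip_force: 0.0
```

```bash
python3 - <<'E'
from h import *
s=read_state(); print(s['ee_pos'],s['joint_positions'].round(2))
sd=camera('side')[:,:,::-1].copy(); cv2.imwrite('pics/side10.png',sd)
P=np.array([.531,-.0374,.0425]); 
for nm,ang in(("width",-4.3),("length",85.7)):
    d=np.array([np.cos(np.radians(ang)),np.sin(np.radians(ang)),0]); n=np.array([-d[1],d[0],0])
    L=48 if nm=="width" else 105
    ss=np.r_[np.arange(-L,-L+34,3),np.arange(L-33,L+1,3)]; out=[]
    for s in ss:
        q=px("side",P+d*s/1000+np.outer(np.linspace(-.02,.02,9) if nm=="width" else np.linspace(-.01,.01,9),n)).astype(np.float32)
        v=cv2.remap(sd,q[None,:,0],q[None,:,1],cv2.INTER_LINEAR)[0].mean(0); out.append((int(s),int(v.mean())))
    print(nm,out)
go(.437,-.373,.26,None)
E
```

```text
[ 0.53211887 -0.03774563  0.21335753] [-0.56  0.13  0.6   1.75 -0.08  1.28 -0.02]
width [(-48, 50), (-45, 49), (-42, 54), (-39, 70), (-36, 104), (-33, 137), (-30, 140), (-27, 126), (-24, 118), (-21, 118), (-18, 119), (-15, 119), (15, 113), (18, 112), (21, 97), (24, 103), (27, 118), (30, 105), (33, 71), (36, 52), (39, 49), (42, 49), (45, 49), (48, 50)]
length [(-105, 104), (-102, 109), (-99, 113), (-96, 125), (-93, 157), (-90, 190), (-87, 202), (-84, 203), (-81, 204), (-78, 203), (-75, 203), (-72, 203), (72, 106), (75, 107), (78, 115), (81, 126), (84, 136), (87, 140), (90, 141), (93, 142), (96, 142), (99, 142), (102, 143), (105, 143)]
dp [-1.367 -0.269 -0.198] spin 0 alt 0 j7 -0.02 at [ 0.5311 -0.0376  0.211 ] t 24.8
```

```bash
cat > mag.py <<'E'
from h import *
from scipy.optimize import brentq
P0=np.array([.6305,-.224])
def handle(tp,guess,r=14,vmax=45):
    g=cv2.cvtColor(tp,cv2.COLOR_BGR2HSV); x,y=map(int,guess)
    m=np.zeros(tp.shape[:2],np.uint8); m[y-r:y+r,x-r:x+r]=g[y-r:y+r,x-r:x+r,2]<vmax
    n,l,st,c=cv2.connectedComponentsWithStats(m)
    i=1+min(range(n-1),key=lambda k:np.hypot(*(c[k+1]-guess)) if st[k+1,4]>8 else 99)
    return c[i],st[i]
def solve(p,L):
    f=lambda t:np.linalg.norm(pt("top",p,.22-L*np.sin(t))[0,:2]-P0)-(.145+L*np.cos(t))
    ts=np.linspace(-.6,1.1,35); v=[f(t) for t in ts]
    out=[]
    for a,b,x,y in zip(ts,ts[1:],v,v[1:]):
        if x*y<0:
            t=brentq(f,a,b); X=pt("top",p,.22-L*np.sin(t))[0]; out.append((round(t,3),X.round(4),np.degrees(np.arctan2(*(X[:2]-P0)[::-1])).round(1)))
    return out or np.round(v[::4],4)
E
python3 - <<'E'
from mag import *
tp=cv2.imread("pics/top0.png")
for v in(45,60,75):
    c,st=handle(tp,(420.8,225),vmax=v); print(v,c,st,solve(c,.15))
print("ring",solve((415.8,208.6),.065))
# white post cap / base refine
hsv=cv2.cvtColor(tp,cv2.COLOR_BGR2HSV)
m=np.zeros(tp.shape[:2],np.uint8); m[140:185,335:380]=(hsv[140:185,335:380,1]<70)&(hsv[140:185,335:380,2]>95)
c=max(cv2.findContours(m,0,1)[0],key=cv2.contourArea); print("base hull",[np.round(q,1) for q in cv2.minEnclosingCircle(c)], pt("top",cv2.minEnclosingCircle(c)[0],.02))
E
```

```text
45 [420.40625 225.96875] [417 223   8   7  32] [(0.807, array([ 0.4345, -0.3772,  0.1116]), np.float64(-142.0))]
60 [420.47058824 225.56862745] [416 222  10   8  51] [(0.813, array([ 0.4357, -0.3776,  0.1111]), np.float64(-141.7))]
75 [420.54545455 225.22727273] [416 221  10  10  66] [(0.817, array([ 0.4366, -0.3781,  0.1106]), np.float64(-141.5))]
ring [(0.823, array([ 0.4828, -0.3423,  0.1724]), np.float64(-141.3))]
base hull [array([357.6, 162.8]), np.float64(17.6)] [[ 0.63249438 -0.22513121  0.02      ]]
```

```bash
python3 -c "
from h import *
go(.433,-.380,.25,128.3)"
```

```text
dp [-1.396 -0.283 -0.158] spin 0.2622 alt -0.7378 j7 -0.02 at [ 0.5311 -0.0376  0.211 ] t 24.8
```

carry_out:
  deltas:
    - {"hand": 60, "dp": [-0.1, 0, -0.158], "spin": 0.03}
    - {"hand": 60, "dp": [-0.25, -0.05, -0.158], "spin": 0.07}
    - {"hand": 60, "dp": [-0.4, -0.08, -0.158], "spin": 0.11}
    - {"hand": 60, "dp": [-0.55, -0.11, -0.158], "spin": 0.15}
    - {"hand": 60, "dp": [-0.7, -0.14, -0.158], "spin": 0.19}
    - {"hand": 60, "dp": [-0.85, -0.17, -0.158], "spin": 0.23}
    - {"hand": 60, "dp": [-0.95, -0.19, -0.158], "spin": 0.2622}
    - {"hand": 60, "dp": [-1, -0.2, -0.158], "spin": 0.2622}
    - {"hand": 60, "dp": [-1, -0.2, -0.158], "spin": 0.2622}
    - {"hand": 60, "dp": [-1, -0.2, -0.158], "spin": 0.2622}
    - {"hand": 60, "dp": [-1, -0.2, -0.158], "spin": 0.2622}

```text
time: 25.85
ee_pos: [0.4611, -0.2816, 0.2484]
eef_rot: [0.944, 0.329, -0.0, -0.0]
ft_force: [0.1, 0.3, -0.1]
width: 0.0601
grip_force: 0.0
```

```bash
python3 - <<'E'
from mag import *
go(.433,-.380,.25,128.3)
tp=camera("top")[:,:,::-1].copy(); cv2.imwrite("pics/top11.png",tp)
sd=camera("side")[:,:,::-1].copy(); cv2.imwrite("pics/side11.png",sd)
P=np.array([.531,-.0374,.0425])
for cam,im in(("top",tp),("side",sd)):
  for nm,ang in(("width",-4.3),("length",85.7)):
    d=np.array([np.cos(np.radians(ang)),np.sin(np.radians(ang)),0]); n=np.array([-d[1],d[0],0])
    L=45 if nm=="width" else 102
    ss=np.r_[np.arange(-L,-L+25,3),np.arange(L-24,L+1,3)]; out=[]
    for s in ss:
        q=px(cam,P+d*s/1000+np.outer(np.linspace(-.02,.02,9),n)).astype(np.float32)
        v=cv2.remap(im,q[None,:,0],q[None,:,1],cv2.INTER_LINEAR)[0].mean(0); out.append((int(s),int(v.mean())))
    print(cam,nm,out)
E
```

```text
dp [-0.333  0.239 -0.006] spin 0.0006 alt -0.9994 j7 -0.32 at [ 0.4611 -0.2816  0.2484] t 25.9
top width [(-45, 75), (-42, 75), (-39, 71), (-36, 77), (-33, 103), (-30, 123), (-27, 125), (-24, 130), (-21, 133), (21, 107), (24, 105), (27, 109), (30, 113), (33, 93), (36, 77), (39, 76), (42, 77), (45, 77)]
top length [(-102, 78), (-99, 72), (-96, 71), (-93, 77), (-90, 95), (-87, 110), (-84, 99), (-81, 91), (-78, 97), (78, 130), (81, 130), (84, 127), (87, 119), (90, 92), (93, 67), (96, 65), (99, 72), (102, 74)]
side width [(-45, 79), (-42, 70), (-39, 88), (-36, 138), (-33, 186), (-30, 199), (-27, 189), (-24, 153), (-21, 88), (21, 89), (24, 98), (27, 116), (30, 115), (33, 100), (36, 96), (39, 99), (42, 99), (45, 98)]
side length [(-102, 121), (-99, 126), (-96, 138), (-93, 171), (-90, 205), (-87, 214), (-84, 209), (-81, 205), (-78, 203), (78, 30), (81, 29), (84, 26), (87, 24), (90, 21), (93, 18), (96, 16), (99, 14), (102, 12)]
```

The tray is centred on the mat within about 1 mm. Now I'll lower over the lens handle.

carry_out:
  deltas:
    - {"hand": 50, "dp": [-0.15, 0.11, -0.006], "spin": 0}
    - {"hand": 50, "dp": [-0.3, 0.22, -0.006], "spin": 0}
    - {"hand": 50, "dp": [-0.333, 0.239, 0], "spin": 0}
    - {"hand": 50, "dp": [-0.333, 0.239, 0.1], "spin": 0}
    - {"hand": 50, "dp": [-0.333, 0.239, 0.25], "spin": 0}
    - {"hand": 50, "dp": [-0.333, 0.239, 0.33], "spin": 0}
    - {"hand": 50, "dp": [-0.333, 0.239, 0.4], "spin": 0}
    - {"hand": 50, "dp": [-0.333, 0.239, 0.4], "spin": 0}
    - {"hand": 50, "dp": [-0.333, 0.239, 0.4], "spin": 0}
  force: 15

```text
time: 26.85
ee_pos: [0.4328, -0.381, 0.1494]
eef_rot: [0.945, 0.328, 0.0, -0.0]
ft_force: [-0.0, -1.1, 0.6]
width: 0.0497
grip_force: 0.0
```

```bash
python3 - <<'E'
from mag import *
go(.433,-.380,.100,128.3); print(read_state()['ft_force'])
sd=camera("side")[:,:,::-1]; tp=camera("top")[:,:,::-1]
cv2.imwrite("pics/h12.png",np.hstack([cv2.resize(sd[274:384,235:345],(400,400),interpolation=cv2.INTER_CUBIC),cv2.resize(tp[180:250,375:445],(400,400),interpolation=cv2.INTER_CUBIC)]))
E
```

```text
dp [ 0.003 -0.002  0.198] spin 0.0002 alt -0.9998 j7 -0.01 at [ 0.4328 -0.381   0.1494] t 26.9
[-0.02804783 -1.08594414  0.602634  ]
```

View pics/h12.png

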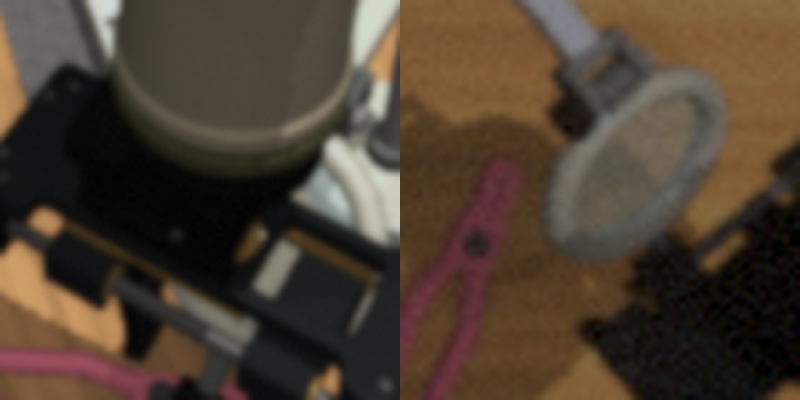

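The side half shows the open gripper over the handle. The top half shows the fingers either side of where the handle sits, at (660,260), clear of the ring. I'll descend gently.

carry_out:
  deltas:
    - {"hand": 50, "dp": [0.003, -0.002, 0.08], "spin": 0}
    - {"hand": 50, "dp": [0.003, -0.002, 0.14], "spin": 0}
    - {"hand": 50, "dp": [0.003, -0.002, 0.18], "spin": 0}
    - {"hand": 50, "dp": [0.003, -0.002, 0.195], "spin": 0}
    - {"hand": 50, "dp": [0.003, -0.002, 0.195], "spin": 0}
    - {"hand": 40, "dp": [0.003, -0.002, 0.195], "spin": 0}
    - {"hand": 34, "dp": [0.003, -0.002, 0.195], "spin": 0}
    - {"hand": 30, "dp": [0.003, -0.002, 0.195], "spin": 0}
    - {"hand": 24, "dp": [0.003, -0.002, 0.195], "spin": 0}
    - {"hand": 24, "dp": [0.003, -0.002, 0.195], "spin": 0}
  force: 15

```text
time: 27.95
ee_pos: [0.4326, -0.3804, 0.1004]
eef_rot: [0.945, 0.328, 0.0, -0.0]
ft_force: [0.8, 1.5, 1.8]
width: 0.0259
grip_force: 8.6
```

carry_out:
  deltas:
    - {"hand": 20, "dp": [0, 0, 0], "spin": 0}
    - {"hand": 20, "dp": [-0.024, 0, -0.025], "spin": 0}
    - {"hand": 20, "dp": [-0.047, 0, -0.05], "spin": 0}
    - {"hand": 20, "dp": [-0.066, 0, -0.074], "spin": 0}
    - {"hand": 20, "dp": [-0.084, 0, -0.098], "spin": 0}
    - {"hand": 20, "dp": [-0.1, 0, -0.124], "spin": 0}
    - {"hand": 20, "dp": [-0.115, 0, -0.149], "spin": 0}
    - {"hand": 20, "dp": [-0.128, 0, -0.176], "spin": 0}
    - {"hand": 20, "dp": [-0.141, 0, -0.203], "spin": 0}
    - {"hand": 20, "dp": [-0.152, 0, -0.231], "spin": 0}
    - {"hand": 20, "dp": [-0.162, 0, -0.259], "spin": 0}
    - {"hand": 20, "dp": [-0.17, 0, -0.289], "spin": 0}
    - {"hand": 20, "dp": [-0.176, 0, -0.318], "spin": 0}
    - {"hand": 20, "dp": [-0.182, 0, -0.348], "spin": 0}
    - {"hand": 20, "dp": [-0.186, 0, -0.377], "spin": 0}
    - {"hand": 20, "dp": [-0.188, 0, -0.407], "spin": 0}
    - {"hand": 20, "dp": [-0.188, 0, -0.437], "spin": 0}
    - {"hand": 20, "dp": [-0.188, 0, -0.437], "spin": 0}
    - {"hand": 20, "dp": [-0.188, 0, -0.437], "spin": 0}
  force: 30

```text
time: 29.85
ee_pos: [0.3956, -0.4105, 0.2101]
eef_rot: [0.945, 0.328, 0.0, 0.001]
ft_force: [-1.1, -0.0, 0.8]
width: 0.0253
grip_force: 30.0
```

```bash
python3 - <<'E'
from mag import *
s=read_state(); print(s['ee_pos'].round(4),s['width'],s['ft_force'].round(1),s['joint_positions'].round(2))
# handle pose expected: angle of TCP about post
d=s['ee_pos'][:2]-P0; print(np.linalg.norm(d),np.degrees(np.arctan2(d[1],d[0])))
E
```

```text
[ 0.3956 -0.4105  0.2101] 0.0252703823434293 [-1.1 -0.   0.8] [-0.04  0.29  0.92  1.67 -0.24  1.3   0.03]
0.29991160401056016 -141.55438523980314
```

carry_out:
  deltas:
    - {"hand": 20, "dp": [0.001, -0.05, 0], "spin": 0.0139}
    - {"hand": 20, "dp": [0.0046, -0.1046, 0], "spin": 0.0278}
    - {"hand": 20, "dp": [0.01, -0.157, 0], "spin": 0.0417}
    - {"hand": 20, "dp": [0.018, -0.208, 0], "spin": 0.0556}
    - {"hand": 20, "dp": [0.041, -0.311, 0], "spin": 0.0833}
    - {"hand": 20, "dp": [0.072, -0.41, 0], "spin": 0.1111}
    - {"hand": 20, "dp": [0.112, -0.507, 0], "spin": 0.1389}
    - {"hand": 20, "dp": [0.161, -0.6, 0], "spin": 0.1667}
    - {"hand": 20, "dp": [0.217, -0.688, 0], "spin": 0.1944}
    - {"hand": 20, "dp": [0.281, -0.771, 0], "spin": 0.2222}
    - {"hand": 20, "dp": [0.351, -0.849, 0], "spin": 0.25}
    - {"hand": 20, "dp": [0.39, -0.885, 0], "spin": 0.2639}
    - {"hand": 20, "dp": [0.429, -0.919, 0], "spin": 0.2778}
    - {"hand": 20, "dp": [0.429, -0.919, 0], "spin": 0.2778}
    - {"hand": 20, "dp": [0.429, -0.919, 0], "spin": 0.2778}
    - {"hand": 20, "dp": [0.429, -0.919, 0], "spin": 0.2778}

```text
time: 31.45
ee_pos: [0.338, -0.1635, 0.2098]
eef_rot: [0.995, -0.102, 0.001, -0.0]
ft_force: [4.3, -0.2, 0.0]
width: 0.0257
grip_force: 30.0
```

```bash
python3 - <<'E'
from mag import *
s=read_state(); print(s['width'],s['ft_force'].round(1),s['torque'].round(2),s['joint_positions'].round(2))
d=s['ee_pos'][:2]-P0; a=np.degrees(np.arctan2(d[1],d[0])); print(np.linalg.norm(d),a,s['ee_pos'].round(4)); go(*s['ee_pos'],a-90)
E
```

```text
0.02567977381858959 [ 4.3 -0.2  0. ] [ 0.09 -0.6   0.2 ] [-0.3  -0.31  0.53  2.09  0.16  1.32 -1.61]
0.298664903036317 168.32166691404694 [ 0.338  -0.1635  0.2098]
dp [0. 0. 0.] spin -0.0001 alt 0.9999 j7 -1.61 at [ 0.338  -0.1635  0.2098] t 31.4
```

carry_out:
  deltas:
    - {"hand": 34, "dp": [0, 0, 0], "spin": 0}
    - {"hand": 50, "dp": [0, 0, 0], "spin": 0}
    - {"hand": 50, "dp": [0, 0, 0], "spin": 0}
    - {"hand": 50, "dp": [0, 0, -0.1], "spin": 0}
    - {"hand": 50, "dp": [0, 0, -0.24], "spin": 0}
    - {"hand": 50, "dp": [0, 0, -0.24], "spin": 0}
    - {"hand": 50, "dp": [0, 0, -0.24], "spin": -0.1}
    - {"hand": 50, "dp": [0, 0, -0.24], "spin": -0.2}
    - {"hand": 50, "dp": [0, 0, -0.24], "spin": -0.3}
    - {"hand": 50, "dp": [0, 0, -0.24], "spin": -0.4}
    - {"hand": 50, "dp": [0, 0, -0.24], "spin": -0.5}
    - {"hand": 50, "dp": [0, 0, -0.24], "spin": -0.5}
    - {"hand": 50, "dp": [0, 0, -0.24], "spin": -0.5}
    - {"hand": 50, "dp": [0, 0, -0.24], "spin": -0.5}
    - {"hand": 50, "dp": [0, 0, -0.24], "spin": -0.5}
    - {"hand": 50, "dp": [0, 0, -0.24], "spin": -0.5}
    - {"hand": 50, "dp": [0, 0, -0.24], "spin": -0.5}
    - {"hand": 50, "dp": [0, 0, -0.24], "spin": -0.5}

```text
time: 33.25
ee_pos: [0.3374, -0.1629, 0.2691]
eef_rot: [0.775, 0.632, -0.0, -0.0]
ft_force: [-0.4, 0.4, 0.2]
width: 0.05
grip_force: 0.0
```

carry_out:
  deltas:
    - {"hand": 50, "dp": [0, 0, 0], "spin": -0.1}
    - {"hand": 50, "dp": [0, 0, 0], "spin": -0.2}
    - {"hand": 50, "dp": [0, 0, 0], "spin": -0.3}
    - {"hand": 50, "dp": [0, 0, 0], "spin": -0.4}
    - {"hand": 50, "dp": [0, 0, 0], "spin": -0.5}
    - {"hand": 50, "dp": [0, 0, 0], "spin": -0.5}
    - {"hand": 50, "dp": [0, 0, 0], "spin": -0.5}
    - {"hand": 50, "dp": [0, 0, 0], "spin": -0.5}
    - {"hand": 50, "dp": [0, 0, 0], "spin": -0.5}
    - {"hand": 50, "dp": [0, 0, 0], "spin": -0.5}
    - {"hand": 50, "dp": [0, 0, 0], "spin": -0.5}
    - {"hand": 50, "dp": [0, 0, 0], "spin": -0.5}
    - {"hand": 50, "dp": [0, 0, 0], "spin": -0.5}

```text
time: 34.55
ee_pos: [0.3375, -0.1629, 0.2694]
eef_rot: [0.104, 0.995, 0.0, -0.0]
ft_force: [0.1, 0.4, 0.9]
width: 0.0498
grip_force: 0.0
```

```bash
python3 - <<'E'
from mag import *
sd=camera("side")[:,:,::-1].copy(); cv2.imwrite("pics/side13.png",sd)
s=read_state(); print(s['ee_pos'].round(4),s['joint_positions'].round(2))
go(.338,-.1635,.2098,78.3)
E
```

```text
[ 0.3375 -0.1629  0.2694] [-0.67 -0.49  0.73  2.    0.32  1.52  1.35]
dp [-0.002 -0.002  0.238] spin -0.0012 alt 0.9988 j7 1.35 at [ 0.3375 -0.1629  0.2694] t 34.6
```

carry_out:
  deltas:
    - {"hand": 50, "dp": [-0.002, -0.002, 0.1], "spin": -0.001}
    - {"hand": 50, "dp": [-0.002, -0.002, 0.18], "spin": -0.001}
    - {"hand": 50, "dp": [-0.002, -0.002, 0.238], "spin": -0.001}
    - {"hand": 50, "dp": [-0.002, -0.002, 0.238], "spin": -0.001}
    - {"hand": 50, "dp": [-0.002, -0.002, 0.238], "spin": -0.001}
    - {"hand": 36, "dp": [-0.002, -0.002, 0.238], "spin": -0.001}
    - {"hand": 30, "dp": [-0.002, -0.002, 0.238], "spin": -0.001}
    - {"hand": 24, "dp": [-0.002, -0.002, 0.238], "spin": -0.001}
    - {"hand": 20, "dp": [-0.002, -0.002, 0.238], "spin": -0.001}
    - {"hand": 20, "dp": [-0.002, -0.002, 0.238], "spin": -0.001}
  force: 25

```text
time: 35.6
ee_pos: [0.3381, -0.1635, 0.2102]
eef_rot: [0.101, 0.995, 0.0, 0.0]
ft_force: [0.9, -0.6, 1.0]
width: 0.0258
grip_force: 25.0
```

```bash
python3 - <<'E'
from mag import *
s=read_state(); print(s['width'],s['ft_force'].round(1),s['joint_positions'].round(2))
M=Ro.from_quat(s["eef_rot"]).as_matrix(); d=s['ee_pos'][:2]-P0; R=np.linalg.norm(d); a=np.arctan2(d[1],d[0]); print(R,np.degrees(a))
T=np.array([.531,-.0374])-P0; print(np.linalg.norm(T),np.degrees(np.arctan2(T[1],T[0])))
end=np.degrees(np.arctan2(T[1],T[0]))
for al in np.arange(5,np.degrees(a)-end+5,5):
    al=min(al,np.degrees(a)-end); b=a-np.radians(al); X=P0+R*np.array([np.cos(b),np.sin(b)])-s['ee_pos'][:2]
    print(round(al,1),(M[:2,:2].T@X/.25).round(3),round(al/180,4))
E
```

```text
0.02582516388988277 [ 0.9 -0.6  1. ] [-0.68 -0.47  0.8   2.1   0.33  1.39  1.36]
0.2985917741955262 168.31070100538915
0.21147058897161083 118.06770564689215
5.0 [-0.005  0.104] 0.0278
10.0 [-0.019  0.207] 0.0556
15.0 [-0.041  0.309] 0.0833
20.0 [-0.073  0.408] 0.1111
25.0 [-0.113  0.504] 0.1389
30.0 [-0.162  0.597] 0.1667
35.0 [-0.218  0.684] 0.1944
40.0 [-0.281  0.767] 0.2222
45.0 [-0.352  0.844] 0.25
50.0 [-0.429  0.914] 0.2778
50.2 [-0.433  0.917] 0.2791
```

carry_out:
  deltas:
    - {"hand": 20, "dp": [-0.002, 0.052, 0], "spin": 0.0139}
    - {"hand": 20, "dp": [-0.005, 0.104, 0], "spin": 0.0278}
    - {"hand": 20, "dp": [-0.005, 0.104, 0], "spin": 0.0278}
    - {"hand": 20, "dp": [-0.005, 0.104, 0], "spin": 0.0278}

```text
time: 36.0
ee_pos: [0.3444, -0.1385, 0.2101]
eef_rot: [0.143, 0.99, -0.0, 0.0]
ft_force: [0.4, 1.9, 2.1]
width: 0.0256
grip_force: 25.0
```

```bash
python3 - <<'E'
from mag import *
s=read_state(); print(s['ee_pos'].round(4),s['ft_force'].round(1),s['joint_positions'].round(3))
E
```

```text
[ 0.3444 -0.1385  0.2101] [0.4 1.9 2.1] [-0.678 -0.441  0.743  2.11   0.299  1.375  1.239]
```

carry_out:
  deltas:
    - {"hand": 20, "dp": [-0.002, 0.052, 0], "spin": 0.0139}
    - {"hand": 20, "dp": [-0.005, 0.104, 0], "spin": 0.0278}
    - {"hand": 20, "dp": [-0.011, 0.156, 0], "spin": 0.0417}
    - {"hand": 20, "dp": [-0.019, 0.207, 0], "spin": 0.0556}
    - {"hand": 20, "dp": [-0.041, 0.309, 0], "spin": 0.0833}
    - {"hand": 20, "dp": [-0.073, 0.408, 0], "spin": 0.1111}
    - {"hand": 20, "dp": [-0.113, 0.504, 0], "spin": 0.1389}
    - {"hand": 20, "dp": [-0.162, 0.597, 0], "spin": 0.1667}
    - {"hand": 20, "dp": [-0.218, 0.684, 0], "spin": 0.1944}
    - {"hand": 20, "dp": [-0.25, 0.726, 0], "spin": 0.2083}
    - {"hand": 20, "dp": [-0.281, 0.767, 0], "spin": 0.2222}
    - {"hand": 20, "dp": [-0.317, 0.806, 0], "spin": 0.2361}
    - {"hand": 20, "dp": [-0.353, 0.847, 0], "spin": 0.2511}
    - {"hand": 20, "dp": [-0.353, 0.847, 0], "spin": 0.2511}
    - {"hand": 20, "dp": [-0.353, 0.847, 0], "spin": 0.2511}
    - {"hand": 20, "dp": [-0.353, 0.847, 0], "spin": 0.2511}

```text
time: 37.6
ee_pos: [0.4887, 0.0396, 0.2099]
eef_rot: [0.512, 0.859, 0.0, -0.0]
ft_force: [-0.4, 5.0, -2.7]
width: 0.0258
grip_force: 25.0
```

```bash
python3 - <<'E'
from mag import *
s=read_state(); print(s['ee_pos'].round(4),s['width'],s['ft_force'].round(1),s['joint_positions'].round(2))
d=s['ee_pos'][:2]-P0; print(np.linalg.norm(d),np.degrees(np.arctan2(d[1],d[0])))
sd=camera("side")[:,:,::-1].copy(); cv2.imwrite("pics/side14.png",sd); tp=camera("top")[:,:,::-1].copy(); cv2.imwrite("pics/top14.png",tp)
E
```

```text
[0.4887 0.0396 0.2099] 0.025847473648309992 [-0.4  5.  -2.7] [-0.73  0.02  0.58  1.85 -0.01  1.27  0.34]
0.29936985067943545 118.27859206569146
```

carry_out:
  deltas:
    - {"hand": 32, "dp": [0, 0, 0], "spin": 0}
    - {"hand": 50, "dp": [0, 0, 0], "spin": 0}
    - {"hand": 50, "dp": [0, 0, 0], "spin": 0}
    - {"hand": 50, "dp": [0, 0, -0.1], "spin": 0}
    - {"hand": 50, "dp": [0, 0, -0.25], "spin": 0}
    - {"hand": 50, "dp": [0, 0, -0.4], "spin": 0}
    - {"hand": 50, "dp": [0.2, 0.1, -0.4], "spin": 0}
    - {"hand": 50, "dp": [0.4, 0.22, -0.4], "spin": 0}
    - {"hand": 50, "dp": [0.6, 0.33, -0.4], "spin": 0}
    - {"hand": 50, "dp": [0.8, 0.44, -0.4], "spin": 0}
    - {"hand": 50, "dp": [1, 0.54, -0.4], "spin": 0}
    - {"hand": 50, "dp": [1, 0.54, -0.4], "spin": 0}
    - {"hand": 50, "dp": [1, 0.54, -0.4], "spin": 0}
    - {"hand": 50, "dp": [1, 0.54, -0.4], "spin": 0}

```text
time: 39.1
ee_pos: [0.4898, 0.3239, 0.3096]
eef_rot: [0.513, 0.859, -0.001, 0.0]
ft_force: [0.5, -1.2, 0.6]
width: 0.05
grip_force: 0.0
```

```bash
python3 - <<'E'
from mag import *
print(read_state()['ee_pos'])
sd=camera("side")[:,:,::-1].copy(); cv2.imwrite("pics/side15.png",sd); tp=camera("top")[:,:,::-1].copy(); cv2.imwrite("pics/top15.png",tp)
e=np.array([np.cos(np.radians(118.1)),np.sin(np.radians(118.1))])
L=np.r_[P0+.21*e,.22]; H=np.r_[P0+.295*e,.22]
for cam,im in(("top",tp),("side",sd)): print(cam,"pred lens",px(cam,L)[0].round(1),"handle",px(cam,H)[0].round(1))
a,b=px("top",L)[0].astype(int); c,d=px("side",L)[0].astype(int)
v=np.hstack([cv2.resize(tp[b-40:b+40,a-40:a+40],(400,400),interpolation=cv2.INTER_CUBIC),cv2.resize(sd[d-40:d+40,c-40:c+40],(400,400),interpolation=cv2.INTER_CUBIC)])
cv2.imwrite("pics/l15.png",v); print(a,b,c,d)
E
```

```text
[0.48984648 0.32385911 0.30962557]
top pred lens [307.4 190.7] handle [279.2 206.2]
side pred lens [270.6 204.1] handle [242.7 188.9]
307 190 270 204
```

View pics/l15.png

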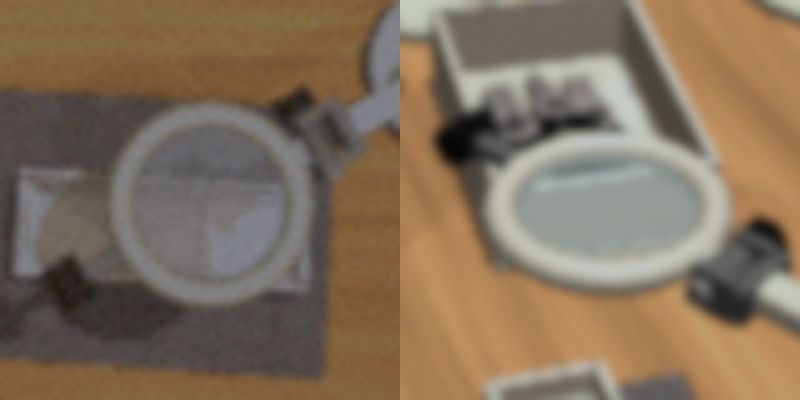

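```bash
python3 - <<'E'
from mag import *
tp=cv2.imread("pics/top15.png"); sd=cv2.imread("pics/side15.png")
hc,st=handle(tp,(280.2,206.2),r=10,vmax=60); hs,st2=handle(sd,(242.6,191.2),r=13,vmax=60); print(hc,st,hs,st2)
L,g=tri((309.0,190.2),(271.3,206.3)); H,g2=tri(hc,hs); print("lens",L.round(4),np.round(g,4),"handle",H.round(4),np.round(g2,4))
print("tilt est",np.arcsin((L[2]-H[2])/.085),"arm angle",np.degrees(np.arctan2(*(H-L)[[1,0]])),"len",np.linalg.norm(H-L))
print("top ray lens at .22",pt("top",(309.0,190.2),.22).round(4),"off from tray",(pt("top",(309.0,190.2),.22)[0,:2]-[.531,-.0374]).round(4))
# ring ellipse fits
for n,im,c,r in(("top",tp,(309,190),(26,26)),("side",sd,(271,206),(30,22))):
    hsv=cv2.cvtColor(im,cv2.COLOR_BGR2HSV); x,y=c
E
```

```text
[281.84210526 208.90977444] [273 202  17  14 133] [242.69411765 191.14117647] [238 186  11  11  85]
lens [ 0.5324 -0.0431  0.217 ] [0.0008 0.0008] handle [0.4866 0.0289 0.2197] [0.0023 0.0023]
tilt est -0.031686362608756076 arm angle 122.42337362981792 len 0.08529747859738697
top ray lens at .22 [[ 0.5329 -0.0429  0.22  ]] off from tray [ 0.0019 -0.0055]
```

```bash
python3 - <<'E'
from mag import *
tp=cv2.imread("pics/top15.png"); sd=cv2.imread("pics/side15.png")
for v in(30,36,42,48): 
    c,st=handle(tp,(280.2,206.2),r=9,vmax=v); print(v,c.round(1),st)
hs=(242.7,191.1)
for hc in((280.2,206.2),(279.8,206.0)):
    H,g=tri(hc,hs); d=H[:2]-P0; print("handle",H.round(4),np.round(g,4),np.linalg.norm(d).round(4),np.degrees(np.arctan2(d[1],d[0])).round(2))
# ellipse fit of the ring (light, unsaturated) in both views
for n,im,c,r in(("top",tp,(309,190),25),("side",sd,(271,206),28)):
    hsv=cv2.cvtColor(im,cv2.COLOR_BGR2HSV); x,y=c; s=(slice(y-r,y+r),slice(x-r,x+r))
    print(n,[tuple(hsv[y+dy,x+dx]) for dx,dy in((-20,0),(-15,0),(0,-18),(0,18),(19,0))])
    g=hsv[s][...,2]; m=((g>(120 if n=="top" else 165))).astype(np.uint8)
    k=max(cv2.findContours(m,cv2.RETR_EXTERNAL,cv2.CHAIN_APPROX_NONE)[0],key=cv2.contourArea)
    h=cv2.convexHull(k); el=cv2.fitEllipse(h); print(n,np.round(np.array(el[0])+[x-r,y-r],2),np.round(el[1],1),round(el[2],1),len(k))
E
```

```text
Traceback (most recent call last):
  File "mag.py", line 8, in handle
    i=1+min(range(n-1),key=lambda k:np.hypot(*(c[k+1]-guess)) if st[k+1,4]>8 else 99)
        ~~~^^^^^^^^^^^^^^^^^^^^^^^^^^^^^^^^^^^^^^^^^^^^^^^^^^^^^^^^^^^^^^^^^^^^^^^^^^
ValueError: min() iterable argument is empty
```

```bash
python3 - <<'E'
from mag import *
tp=cv2.imread("pics/top15.png"); sd=cv2.imread("pics/side15.png")
for v in(42,46,50,54):
    try: c,st=handle(tp,(280.2,206.2),r=9,vmax=v); print(v,c.round(1),st)
    except ValueError: pass
hs=(242.7,191.1)
for hc in((280.2,206.2),(279.8,206.0)):
    H,g=tri(hc,hs); d=H[:2]-P0; print("handle",H.round(4),np.round(g,4),np.linalg.norm(d).round(4),np.degrees(np.arctan2(d[1],d[0])).round(2))
# ring's outer edge along spokes: strongest step of redness/brightness, lens plane sampled at 1 mm
e=np.array([np.cos(np.radians(118.2)),np.sin(np.radians(118.2)),0]); n=np.array([e[1],-e[0],0]); C=np.array([*P0,.22])+.21*e
for cam,im in(("top",tp),("side",sd)):
    for nm,d in(("radial",e),("tangent",n)):
        ss=np.r_[np.arange(-72,-34,2),np.arange(34,73,2)]; X=C+np.outer(ss/1000,d); q=px(cam,X).astype(np.float32)
        v=cv2.remap(cv2.GaussianBlur(im,(3,3),0),q[None,:,0],q[None,:,1],cv2.INTER_LINEAR)[0].astype(int); print(cam,nm,[(int(s),int(a.mean())) for s,a in zip(ss,v)])
E
```

```text
42 [278.8 207.9] [277 205   5   7  15]
46 [280.2 207. ] [276 203  10   9  45]
50 [280.3 207. ] [276 202  10  11  62]
54 [280.4 207.2] [275 202  12  12  74]
handle [0.4912 0.0336 0.2158] [0.0006 0.0006] 0.2928 118.41
handle [0.4916 0.0346 0.215 ] [0.0007 0.0007] 0.2935 118.24
top radial [(-72, 78), (-70, 82), (-68, 82), (-66, 81), (-64, 85), (-62, 95), (-60, 108), (-58, 118), (-56, 124), (-54, 127), (-52, 127), (-50, 125), (-48, 118), (-46, 108), (-44, 99), (-42, 93), (-40, 91), (-38, 91), (-36, 92), (34, 112), (36, 112), (38, 114), (40, 119), (42, 124), (44, 126), (46, 120), (48, 112), (50, 101), (52, 93), (54, 89), (56, 89), (58, 89), (60, 90), (62, 91), (64, 92), (66, 91), (68, 89), (70, 81), (72, 70)]
top tangent [(-72, 71), (-70, 71), (-68, 72), (-66, 74), (-64, 75), (-62, 75), (-60, 76), (-58, 77), (-56, 83), (-54, 94), (-52, 108), (-50, 119), (-48, 124), (-46, 124), (-44, 120), (-42, 117), (-40, 117), (-38, 122), (-36, 127), (34, 101), (36, 101), (38, 102), (40, 106), (42, 112), (44, 119), (46, 125), (48, 125), (50, 118), (52, 105), (54, 91), (56, 79), (58, 72), (60, 69), (62, 
[... 262 characters left out ...]
63), (-38, 158), (-36, 155), (34, 146), (36, 151), (38, 156), (40, 164), (42, 172), (44, 179), (46, 180), (48, 173), (50, 161), (52, 141), (54, 120), (56, 103), (58, 93), (60, 89), (62, 89), (64, 87), (66, 85), (68, 82), (70, 76), (72, 70)]
side tangent [(-72, 131), (-70, 127), (-68, 123), (-66, 117), (-64, 111), (-62, 107), (-60, 103), (-58, 106), (-56, 116), (-54, 131), (-52, 150), (-50, 166), (-48, 178), (-46, 184), (-44, 183), (-42, 178), (-40, 170), (-38, 163), (-36, 157), (34, 151), (36, 149), (38, 150), (40, 153), (42, 160), (44, 167), (46, 173), (48, 175), (50, 173), (52, 163), (54, 146), (56, 127), (58, 108), (60, 97), (62, 96), (64, 110), (66, 127), (68, 144), (70, 154), (72, 156)]
```

The lens ring is centred over the tray: about 1 mm off sideways and about 5 mm along the arm, which the arm's fixed length sets. The handle and the lens are each offset by the same 2.2 px from their level predictions, so the head is level. All three pliers show in the box, so I'll hand in.

```bash
python3 -c "
from bench import *
print(close_job())"
```

```text
the job is handed in; nothing more can be done
None
```

I handed the job in at about 39 s: all three pairs of pliers are in the tool box, the top tray is centred lengthwise on the mat, and the magnifier is level with its lens about 5 mm off the tray's centre, along the fixed-length arm.

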